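# Send a wheel bearing round the counter's parts track

### The arm

A 6-joint arm with a two-finger parallel gripper is mounted at the origin on the work surface. World frame = base frame: x ahead of the robot, y to its left, z up, the work surface at z = 0. Lengths are in m, angles in rad, forces in N, time in s.
With the tool pointing down it reaches from about 0.35 to 1 m from the base axis. Payload 7.1 kg.
Tool frame: the origin (TCP) lies where the fingers leave the gripper's body, on its centre line; the fingertips stand 73 mm ahead of it and the grasp point (between the pads) lies 54 mm ahead of it; z points along the fingers, y is the direction in which the jaws open and shut (so a half turn about z gives the same grasp; the last joint's range is limited). The gripper opens to 85 mm and grips with 20 to 120 N. Pads are 22 mm wide; open, the fingers measure 114 mm over their backs; the gripper's body (76 mm by 85 mm) begins 54 mm behind the grasp point. The pads swing forward as they close: fully open they stand 13 mm farther back than shut.
Start: joints at [1.302, 0.423, 1.63, -0, 1.089, -0.019], TCP at [0.154, 0.606, 0.304] pointing down, gripper open.
Joint ranges: [-3, 3], [-0.9, 2.11], [0.09, 2.58], [-1.31, 4.45], [0.11, 2.69], [-2.54, 2.54]. Speed limits (rad/s): [2.39, 2.39, 3.01, 3.14, 3.14, 3.14].

### API

Orientations are given as [roll, pitch, yaw] about the fixed x, y, z axes, in that order (R = Rz(yaw) Ry(pitch) Rx(roll)).
In Python, from station import robot gives the robot as it stands.
- The arm moves only by the tool send_rows, never from a script. Its argument "targets" is a list of rows, each a list of 6 numbers: the shift along the tool's x, y, z normalised to -1 to 1, where 1 is 0.25 m, then the turn, a rotation vector about the tool's x, y, z normalised to -1 to 1, where 1 is 180 degrees. A call has 1 to 12 rows; each row is the pose to reach, as a shift and turn from the pose measured when the call began, along the tool's axes at that moment, turning the shorter way round; what a row does not reach only later rows make up. A row lasts 1/10 s, in which the tool goes at most 50 mm and 8.59 degrees, less where a joint would pass 70% of its speed; a pose out of reach is approached as far as the arm can. A call with a number of a shift or a turn outside -1 to 1 is refused whole. A call with a gripper value outside its range is refused whole. "hand" is the opening, from -1 (shut) to 1 (fully open), set as the call begins (left out, the last holds). The fingers move at their own pace and stop on an object; "force" is the grip in N (left out, the last holds). Time passes only in rows, so rows that repeat a pose let the fingers close. It gives the time, the measured TCP pose, the force and the opening at its end, in the units of the state.
- robot.get_state(): the state, without advancing time (a new reading comes with each control period).
- robot.capture(name): name is "side" or "top" or "wrist"; returns the picture (480x640x3 uint8, red, green, blue); there is no depth.
- robot.calibration(name): a dict with "camera_matrix" (3x3 intrinsics, pixels), "rvec" (rotation vector, rad) and "tvec" (3), from world to camera coordinates, as OpenCV has them. Camera axes: x right, y down, z forward; pixel columns grow to the right and rows downward; lengths in m; the calibration is good to about 2 mm. A picture is of the moment at which its call begins: read the wrist's pose just before it. calibration takes no time and is no camera call; for the wrist camera it gives the pose at the moment of the call.
- robot.hand_in(): hands the job in, once; it reports no verdict.
Trained networks look in the newest picture that a camera, given by its name, has taken for a name from the list of things; names that differ only in an ending like _2 or _b are one class to them, and where a whole thing is asked for, a point or a joint stands for the part that bears it (a point fixed in the world has none). Each returns a list of dicts, best first, with "score" (0 to 1); they miss things now and then, are a little off and sometimes report something else, mostly with a low value. They report only what shows in the picture. A call takes as long as a camera call. They do not tell look-alikes from the thing itself.
- robot.regions_of(query, camera): "mask" (480x640 bool, what is visible of it) and "extent" ([centre column, centre row, width, height] in pixels, round what is visible of it).
The state is a dict: "clock": time; "joints": joint angles; "joint_vel": joint speeds; "tau": joint torques, N m; "eef_pos": TCP position; "eef_rot": TCP orientation; "wrist_force": force on the tool from outside, world axes, zero at the start; "wrist_torque": the same for the moment, N m; "opening": finger opening in m.
Only numpy, scipy, OpenCV 4.12 (cv2) and the standard library are available. Lean on these libraries where they do the work, as an engineer would, in place of code of your own. Each camera call takes 0.05 s, during which the arm holds its last target.

### The job

Put the loose wheel bearing over the spigot of the sled so that it sits flat, then push the sled gently along its track, round the bend and on until it is fully home: resting against the buffer of the end stop, with the spring catch snapped out behind its front runner. Never force or jam the sled, keep it down in the track with the bearing aboard, and leave the other things on the counter as they are.

Things in the scene. Friction and masses are not known exactly. Their poses are not given: they have to be found in the camera images.
- track: Fixed plywood board (370 x 285 x 12 mm) carrying the rails. Origin: the bend's centre of curvature, at the board's underside; z up. Centreline of the channel: x = -100 mm from y = -120 (open end, the sled starts here, heading +y) to y = 0; quarter circle of radius 100 about the origin to (0, 100); then y = 100 towards +x.
- rails: The two aluminium guide rails fixed on the board, 8 mm high above it, 6 thick, 43 apart inside, with the end stop, its buffer and catch; same origin and axes as the track. More than 20 N in all between these and the sled counts as forcing or jamming it.
- last_leg (a point): Point on the board's top on the channel's centreline where the bend ends and the straight last leg begins (track x 0, y 100 mm); axes as the track. The dark steel stop across the leg, catch included, is clamped by hand anywhere over 60 mm, its place not measured: the sled's origin is home somewhere 49 to 112 mm along x from here, to be found by feel.
- sled: Loose sled in the channel, 350 g. Two round nylon runners (40 mm diameter, 15 high, at x = +25 and -25 mm, 1.5 mm play each side) under a steel plate 86 x 50 mm, top 20 mm above the origin. Origin: on the board, midway between the runners; +x the way to travel. At the tail an upright push plate 46 mm wide, 8 thick, rear face at x = -47, from 15 to 55 mm above the origin. Slides at 1 to 3 N.
- seat (a point): Point on top of the sled's plate, on the axis of its spigot (22 mm diameter, 22 mm tall, tapered tip, at the plate's middle): the bearing's origin lies here when seated.
- bearing: Loose steel wheel bearing, a plain ring standing on its flat face on the counter left of the track: 56 mm outside diameter, 30 mm bore, 30 mm high, about 0.2 kg. Origin: centre of its underside, z along the axis.
- catch (a joint): Spring catch on the stop, on the last leg's +y side: a free-turning steel roller, 10 mm diameter, standing 8 mm into the channel just above the rail. Value in m: 0 = out; a passing runner pushes it in to about 0.005 (2.4 N of spring at 0, 4 N there). It springs out again behind the front runner (to 0 to 0.003) when the sled is home. Passing it takes some 3 to 7 N more push.
- buffer (a joint): Rubber buffer on the face of the stop, which the front runner meets. Value in m: how far it is squeezed, 0 = untouched, at most 0.004, 1.5 N per mm, then the stop is hard. A sled that is home rests on it, held there by the catch, squeezing it by about 0.001.
- tape: Bystander: roll of tape lying flat on the board inside the bend, 84 mm diameter, 24 mm high. Origin: centre of its underside.
- mug: Bystander: white mug, 80 mm diameter, 95 mm high. Origin: centre of its underside.
- can: Bystander: grey can, 66 mm diameter, 110 mm high. Origin: centre of its underside.
- screwdriver: Bystander: screwdriver lying on the counter to the far right. Origin: under its middle.
Mind the look-alikes: they are no part of the job. What is shaped like the bearing but green or yellow is not meant.

How it is judged:
On the way, in this order (a step that is already met when the one before it is completed fails the run):
1. the bearing sits flat over the sled's spigot, let go (distance between bearing and seat below 0.007 m and angle between bearing's own z axis and vertical below 0.1 rad and contact force between the fingers and bearing below 0.1 N), for 0.2 s.
2. the sled has come round the bend into the last leg with the bearing aboard (x of sled in the frame of track above 0.01 m and y of sled in the frame of track above 0.085 m and distance between bearing and seat below 0.007 m), for 0.05 s.
At the end, for the whole second after the job is handed in: The sled is at rest in the last leg, within 6 mm of the centreline and 0.1 rad of the leg's line; it rests on the stop's buffer (squeezed over 0.3 mm) with the catch out (under 4 mm) behind its front runner; the bearing sits flat over the spigot, within 7 mm of the seat (x of sled in the frame of track above 0.04 m and y of sled in the frame of track between 0.094 and 0.106 m and angle between the x axis of sled and the x axis of track, either way round below 0.1 rad and value of joint catch below 0.004 m and value of joint buffer above 0.0003 m and distance between bearing and seat below 0.007 m and angle between bearing's own z axis and vertical below 0.1 rad and linear speed of sled below 0.01 m/s); the robot touches nothing.
It fails at once if the sled is forced against rails, catch or stop: over 20 N in all (contact force between sled and rails above 20 N).
It fails at once if the sled is lifted out of the channel (over 7 mm) (z of sled in the frame of track above 0.019 m).
It fails at once if the sled is tipped (angle between sled's own z axis and vertical above 0.2 rad).
It fails at once if a bystander is disturbed (moved over 20 mm) (distance of any of tape, mug, can, screwdriver from where it was at the start of the episode above 0.02 m).
It also fails if it takes over 72 s, if anything falls off the work surface, if the arm or the gripper's body presses on something with over 40 N, if the wrist force passes 120 N, or if a joint passes its speed limit or range.

## Working session

There is one attempt and no reset: what is moved stays moved. The work goes in short steps, Python scripts to look and compute and a tool call to move; the robot and the scene stay as the last step left them, time stands still between calls to the robot, and variables do not carry over. Pictures are saved under pics/ and viewed, and the job is handed in when it is done.

Besides the shell and the picture viewer there is one more tool, called after "Call:" as name(argument=value, ...) on one line, values as JSON. send_rows: Moves the arm, as the interface text tells. Its arguments: {"type":"object","properties":{"targets":{"type":"array","items":{"type":"array","items":{"type":"number"}}},"hand":{"type":"number"},"force":{"type":"number"}},"required":["targets"]}

```bash
mkdir -p pics; ls; python3 - <<'E'
from station import robot
import cv2
s=robot.get_state();print(s)
for n in("side","top","wrist"):
    cv2.imwrite(f"pics/a_{n}.png",robot.capture(n)[:,:,::-1]);c=robot.calibration(n);print(n,c)
E
```

```text
pics
{'clock': 0.0, 'joints': array([ 1.30200496e+00,  4.23866551e-01,  1.63071075e+00, -1.23378398e-05,
        1.08860467e+00, -1.90157569e-02]), 'joint_vel': array([ 0.00178917, -0.00061283,  0.00177322,  0.00129179, -0.00159751,
        0.00117195]), 'tau': array([ 8.39344848e-04, -5.57381272e+01, -2.81745762e+01, -2.42441884e-04,
        7.16038790e-03,  1.65469038e-05]), 'eef_pos': array([0.15435994, 0.60517737, 0.3031214 ]), 'eef_rot': array([-3.14000342e+00, -1.93002425e-05,  2.89182276e+00]), 'wrist_force': array([ 0.6378923 ,  0.05171223, -0.05172804]), 'wrist_torque': array([-0.00651945,  0.00656289,  0.00539081]), 'opening': 0.08553779228736226}
side {'camera_matrix': array([[623.74402998,   0.        , 317.634024  ],
       [  0.        , 623.74402998, 235.56715793],
       [  0.        ,   0.        ,   1.        ]]), 'rvec': array([ 2.10457812, -0.83577017,  0.42926316]), 'tvec': array([-0.39729499,  0.26434235,  0.98492699])}
top {'camera_matrix': array([[535.78733865,   0.        , 337.36237161],
       [  0.        , 535.78733865, 240.53117543],
       [  0.        ,   0.        ,   1.        ]]), 'rvec': array([ 2.16469229, -2.1913316 ,  0.08298146]), 'tvec': array([-0.01285193,  0.52349875,  1.37232386])}
wrist {'camera_matrix': array([[340.11752999,   0.        , 314.29810899],
       [  0.        , 340.11752999, 234.41713066],
       [  0.        ,   0.        ,   1.        ]]), 'rvec': array([-2.30633039, -1.79331564, -0.23932546]), 'tvec': array([-0.62520186, -0.0344868 ,  0.38064854])}
```

View pics/a_top.png

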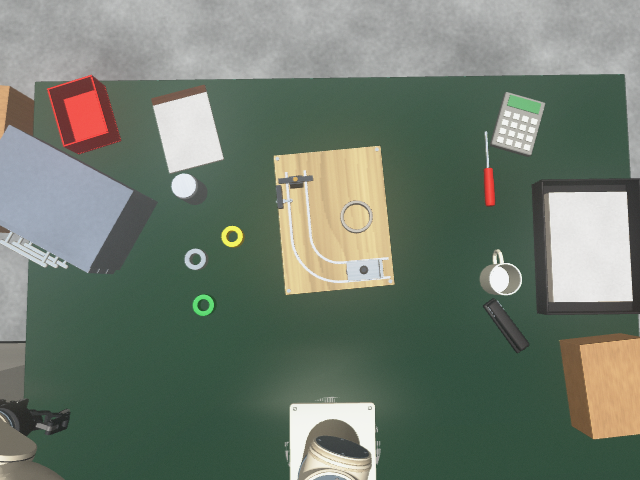

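View pics/a_side.png

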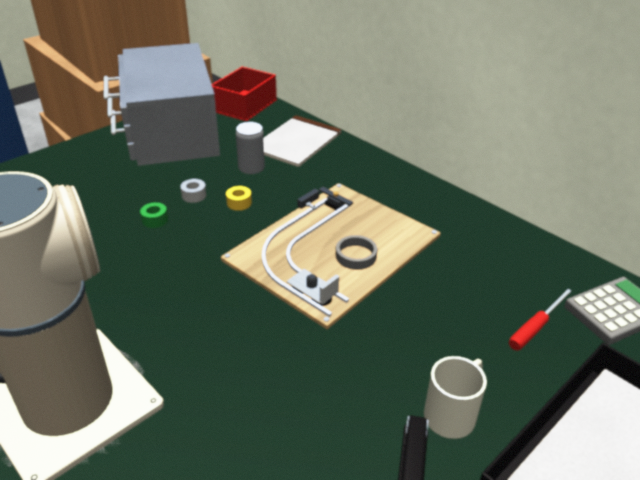

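View pics/a_wrist.png

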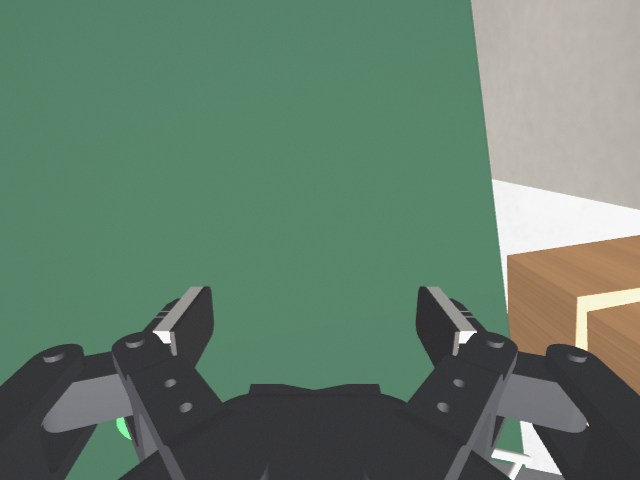

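```bash
cat > h.py <<'E'
import numpy as np, cv2
from station import robot
from scipy.spatial.transform import Rotation as Ro
def ray(cam,u,v,z,c=None):
    c=c or robot.calibration(cam);K=c['camera_matrix'];R=cv2.Rodrigues(c['rvec'])[0];t=c['tvec'].ravel()
    d=R.T@np.linalg.inv(K)@np.array([u,v,1.]);o=-R.T@t
    return o+d*(z-o[2])/d[2]
def proj(cam,P,c=None):
    c=c or robot.calibration(cam)
    return cv2.projectPoints(np.array(P,float).reshape(-1,3),c['rvec'],c['tvec'],c['camera_matrix'],None)[0].reshape(-1,2)
E
python3 - <<'E'
from h import *
zs=dict(bearing=.03,sled=.032,tape=.036,mug=.095,can=.11,screwdriver=.02,track=.012,rails=.02)
for q in zs:
    for r in robot.regions_of(q,"top"):
        e=r['extent'];print(q,round(r['score'],2),np.round(e,1),np.round(ray("top",e[0],e[1],zs[q]),3))
E
```

```text
bearing 0.81 [197.  258.2  22.4  20.9] [0.481 0.343 0.03 ]
bearing 0.67 [205.9 304.6  25.9  26.4] [0.362 0.32  0.03 ]
sled 0.94 [363.8 269.1  38.3  17.9] [ 0.448 -0.086  0.032]
tape 0.86 [357.  214.4  31.3  28.6] [ 0.589 -0.071  0.036]
mug 0.95 [500.6 271.9  43.7  42.8] [ 0.435 -0.418  0.095]
can 0.62 [191.8 188.9  36.3  28.1] [0.648 0.336 0.11 ]
can 0.3 [363.6 269.9  37.   20.8] [ 0.444 -0.082  0.11 ]
screwdriver 0.96 [489.6 171.5  10.9  74.6] [ 0.7   -0.421  0.02 ]
rails 0.81 [334.  227.6 117.3 108.5] [ 0.557 -0.011  0.02 ]
```

The top view shows the grey bearing at (195,259), with its yellow and green look-alikes at (232,236) and (204,305). The sled is at (364,270) with its spigot pointing up and its push plate at the right. The stop is near (296,181) and the tape at (356,216). Next I'll zoom in and fit the track pose.

```bash
python3 - <<'E'
from h import *
im=cv2.imread("pics/a_top.png")
cv2.imwrite("pics/z1.png",cv2.resize(im[140:300,265:405],None,fx=5,fy=3.75*5/3.75*0+5,interpolation=cv2.INTER_CUBIC)[:600*2])
z=cv2.resize(im[140:300,265:405],None,fx=3.75,fy=3.75,interpolation=cv2.INTER_CUBIC);cv2.imwrite("pics/z1.png",z)
im=cv2.imread("pics/a_side.png")
z=cv2.resize(im[175:335,140:340],None,fx=3.75,fy=3.75,interpolation=cv2.INTER_CUBIC);cv2.imwrite("pics/z2.png",z)
for r in robot.regions_of("track","top"):print(r['score'],r['extent'])
c=robot.calibration("wrist");R=cv2.Rodrigues(c['rvec'])[0];s=robot.get_state()
T=Ro.from_euler('xyz',s['eef_rot']).as_matrix()
print("cam in tool",T.T@(-R.T@c['tvec'].ravel()-s['eef_pos']));print("cam axes in tool (cols)",np.round(T.T@R.T,3))
E
```

```text
cam in tool [ 0.06727226  0.00064271 -0.07257153]
cam axes in tool (cols) [[ 0.001 -0.965 -0.263]
 [ 1.     0.001  0.001]
 [-0.    -0.263  0.965]]
```

View pics/z1.png

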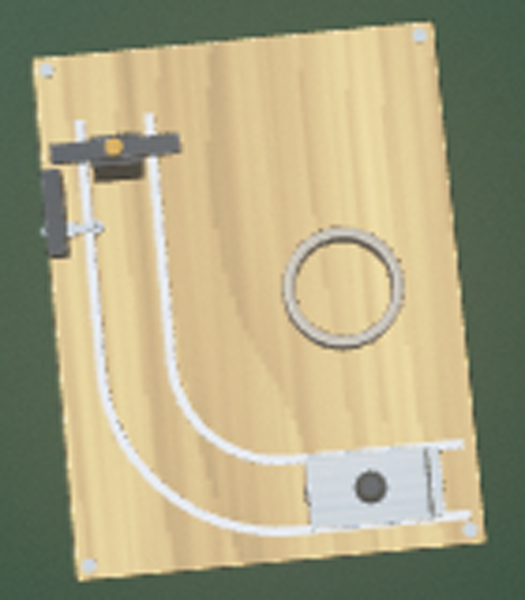

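View pics/z2.png

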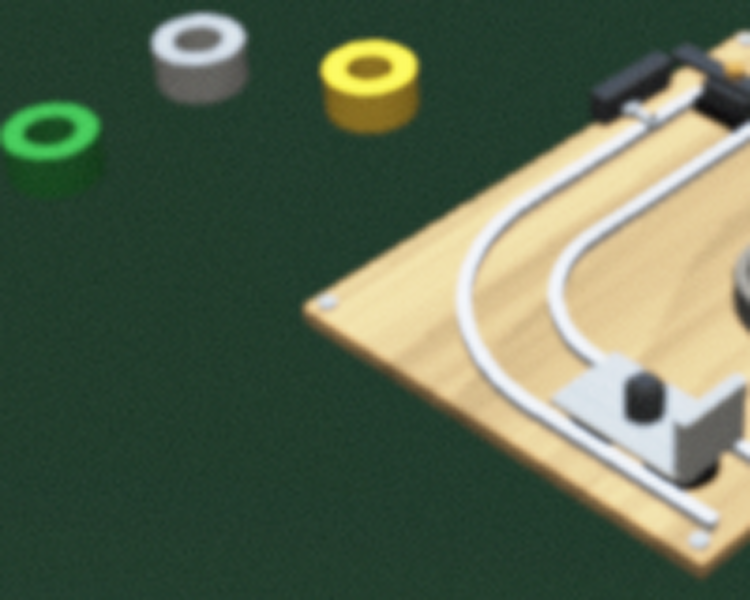

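```bash
cat > fit.py <<'E'
from h import *
from scipy.optimize import least_squares
def offs(P):
    x,y=P[:,0],P[:,1]
    r=np.hypot(x,y)
    return np.where(y<0,-100-x+0*x,np.where(x>0,y-100,r-100)) if False else np.where((y<0)&(x<0),-x-100,np.where(x>0,y-100,r-100))
def fit(W,x0=(.56,-.0,-.08),rail=24.5):
    def f(p):
        c,s=np.cos(p[2]),np.sin(p[2])
        d=(W[:,:2]-p[:2])*1000
        L=np.c_[c*d[:,0]+s*d[:,1],-s*d[:,0]+c*d[:,1]]
        o=offs(L);return np.abs(o)-rail
    r=least_squares(f,x0,loss='soft_l1',f_scale=2.)
    return r.x,f(r.x)
E
python3 - <<'E'
from fit import *
im=cv2.imread("pics/a_top.png");hsv=cv2.cvtColor(im,cv2.COLOR_BGR2HSV)
m=(hsv[...,1]<45)&(hsv[...,2]>190)
k=np.zeros_like(m);k[165:292,280:395]=1;k[190:240,335:380]=0;k[255:290,344:384]=0;k[165:195,275:315]=0;m&=k.astype(bool)
# drop screws
v,u=np.where(m);print(len(u))
W=np.array([ray("top",a,b,.02) for a,b in zip(u,v)])
for x0 in [(.56,0,.08),(.56,-.02,.05)]:
    p,r=fit(W,x0);print(p,np.median(abs(r)),np.percentile(abs(r),90))
np.save("track.npy",p)
o=im.copy();cv2.imwrite("pics/m.png",cv2.resize(m.astype(np.uint8)[140:300,265:405]*255,None,fx=4,fy=4))
def T(x,y,z):
    c,s=np.cos(p[2]),np.sin(p[2]);return [p[0]+(c*x-s*y)/1e3,p[1]+(s*x+c*y)/1e3,z/1e3]
z=cv2.resize(im[140:300,265:405],None,fx=3.75,fy=3.75,interpolation=cv2.INTER_CUBIC)
for s in(-24.5,24.5,0):
    pts=[T(-100-s,y,20) for y in np.arange(-120,0,4)]+[T(-(100+s)*np.cos(a),(100+s)*np.sin(a),20) for a in np.arange(0,1.57,.05)]+[T(x,100+s,20) for x in np.arange(0,130,4)]
    for q in proj("top",pts): cv2.circle(z,tuple(int(v) for v in ((q+.5-[265,140])*3.75)),1,(0,0,255),-1)
cv2.imwrite("pics/z3.png",z)
# sled spigot tip top z=12+20+22=54
q=ray("top",265+370/3.75-.5,140+487/3.75-.5,.054);print("spigot",q)
def L(P):
    c,s=np.cos(p[2]),np.sin(p[2]);d=(np.array(P[:2])-p[:2])*1e3;return c*d[0]+s*d[1],-s*d[0]+c*d[1]
print(L(q)); print("stop face", L(ray("top",265+118/3.75-.5,140+162/3.75-.5,.03)),"catch",L(ray("top",265+97/3.75,140+229/3.75,.024)))
print("stop corner",[L(ray("top",265+a/3.75-.5,140+b/3.75-.5,.04)) for a,b in((118,160),(118,135),(118,180))])
print("bearing",ray("top",195,259,.03))
m=(hsv[...,1]<60)&(hsv[...,2]>110);n,l,st,ce=cv2.connectedComponentsWithStats(m.astype(np.uint8)[240:280,180:212]);print(st,ce+[180,240])
E
```

```text
661
[ 0.54197259 -0.02340122  0.07553684] 1.9584205852467846 3.657836950416808
[ 0.54197259 -0.02340122  0.07553684] 1.9584209605492617 3.6578367455332312
spigot [ 0.44671685 -0.08372207  0.054     ]
(np.float64(-99.53622651575844), np.float64(-52.96036210503553))
stop face (np.float64(141.18130558209802), np.float64(99.8654828509559)) catch (np.float64(95.14860323425872), np.float64(117.48202385014837))
stop corner [(np.float64(140.60371933392463), np.float64(99.08930662327933)), (np.float64(158.0347317252457), np.float64(97.66836128923455)), (np.float64(126.6843675086281), np.float64(100.22398759217874))]
bearing [0.47934268 0.34859357 0.03      ]
[[  0   0  32  40 990]
 [  4   8  22  22 290]] [[195.75454545 259.76363636]
 [194.63103448 258.6       ]]
```

View pics/z3.png

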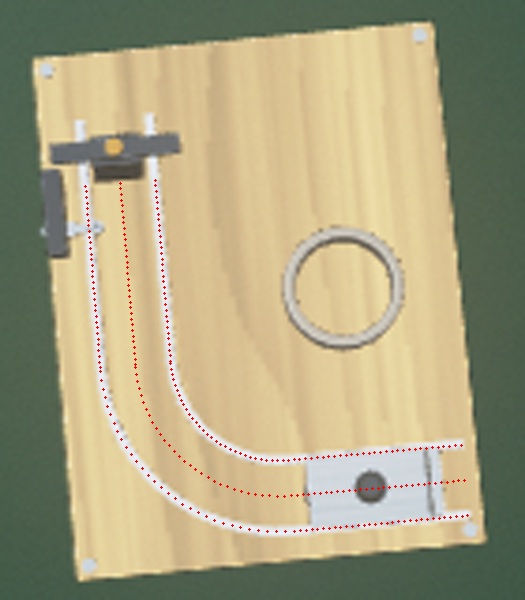

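```bash
cat >> h.py <<'E'
def row(x,y,z,yaw,s=None):
    s=s or robot.get_state();Rc=Ro.from_euler('xyz',s['eef_rot'])
    Rt=Ro.from_euler('xyz',[np.pi,0,yaw])
    d=Rc.inv().apply(np.array([x,y,z])-s['eef_pos'])/.25
    r=(Rc.inv()*Rt).as_rotvec()/np.pi
    return [float(v) for v in np.round(np.r_[d,r],4)]
E
python3 -c "
from h import *
print(row(.48,.349,.2,1.646))"
```

```text
[-1.5155, -0.6727, 0.4158, 0.0, -0.0, 0.3966]
```

Call:
send_rows(targets=[[-0.9,-0.4,0.2,0,0,0.24],[-0.9,-0.4,0.2,0,0,0.24],[-0.9,-0.4,0.2,0,0,0.24],[-0.9,-0.4,0.2,0,0,0.24],[-0.9,-0.4,0.2,0,0,0.24],[-0.9,-0.4,0.2,0,0,0.24]], hand=1)

```text
clock: 1.2
eef_pos: [0.3511, 0.4494, 0.2528]
eef_rot: [-3.14, 0.002, 2.129]
wrist_force: [-1.1, -0.8, -0.7]
opening: 0.0854
```

```bash
python3 -c "
from h import *
print(row(.48,.349,.2,1.646))"
```

```text
[-0.6132, 0.2253, 0.2117, -0.0004, 0.0007, 0.1537]
```

Call:
send_rows(targets=[[-0.613,0.225,0.212,0,0,0.154],[-0.613,0.225,0.212,0,0,0.154],[-0.613,0.225,0.212,0,0,0.154],[-0.613,0.225,0.212,0,0,0.154],[-0.613,0.225,0.212,0,0,0.154],[-0.613,0.225,0.212,0,0,0.154]])

```text
clock: 1.8
eef_pos: [0.4799, 0.3491, 0.1999]
eef_rot: [-3.141, 0.002, 1.645]
wrist_force: [-0.7, 0.6, 0.8]
opening: 0.085
```

```bash
python3 - <<'E'
from h import *
c=robot.calibration("wrist");im=robot.capture("wrist");cv2.imwrite("pics/w2.png",im[:,:,::-1])
s=robot.get_state();print(s['eef_pos'],s['eef_rot'],s['clock'])
for r in robot.regions_of("bearing","wrist"):
    e=r['extent'];print(r['score'],e,ray("wrist",e[0],e[1],.03,c))
E
```

```text
[0.47942529 0.34969235 0.20019006] [-3.14085794e+00  1.97046939e-03  1.64621988e+00] 1.85
0.94 [315.6, 230.4, 79.8, 79.5] [0.47986295 0.35322813 0.03      ]
0.89 [161.6, 248.8, 85.9, 75.2] [0.3661118  0.33038813 0.03      ]
0.88 [376.6, 341.9, 69.9, 76.1] [0.53613954 0.26399509 0.03      ]
```

View pics/w2.png

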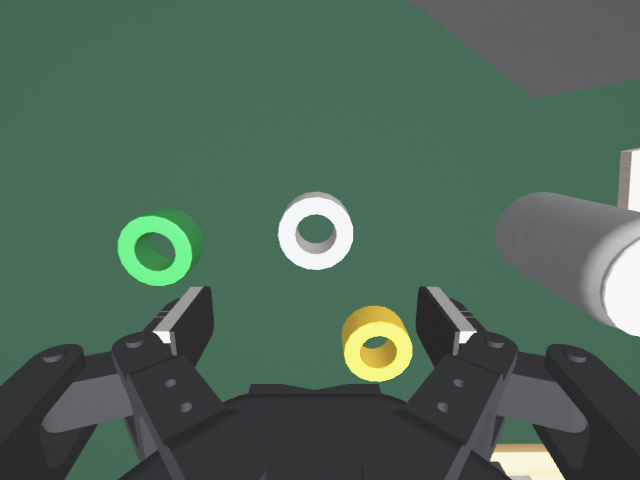

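The white bearing is centred at (316,231), between the green ring at (157,250) and the yellow one at (377,348), and the fingers have a clear way down. I'll descend to (0.480, 0.351).

Call:
send_rows(targets=[[0.006,0.002,0.24,0,0,0],[0.006,0.002,0.4,0,0,0],[0.006,0.002,0.486,0,0,0],[0.006,0.002,0.486,0,0,0],[0.006,0.002,0.486,0,0,0]])

```text
clock: 2.4
eef_pos: [0.4792, 0.3524, 0.0796]
eef_rot: [-3.142, 0.002, 1.649]
wrist_force: [-0.4, -0.0, -0.1]
opening: 0.0855
```

Call:
send_rows(targets=[[0,0,0,0,0,0],[0,0,0,0,0,0],[0,0,0,0,0,0],[0,0,0,0,0,0],[0,0,0,0,0,0],[0,0,0,0,0,0]], hand=-1, force=30)

```text
clock: 3.0
eef_pos: [0.48, 0.3534, 0.0817]
eef_rot: [3.139, -0.001, 1.649]
wrist_force: [-2.8, 1.8, 6.7]
opening: 0.054
```

Call:
send_rows(targets=[[0,0,-0.1,0,0,0],[0,0,-0.25,0,0,0],[0,0,-0.4,0,0,0],[0,0,-0.48,0,0,0],[0,0,-0.48,0,0,0]])

```text
clock: 3.5
eef_pos: [0.4812, 0.3543, 0.2058]
eef_rot: [3.133, -0.004, 1.649]
wrist_force: [0.2, -0.2, -3.1]
opening: 0.0539
```

```bash
python3 - <<'E'
from h import *
c=robot.calibration("wrist");im=robot.capture("wrist");cv2.imwrite("pics/w3.png",im[:,:,::-1])
cv2.imwrite("pics/s3.png",robot.capture("side")[100:340,100:420,::-1].repeat(2,0).repeat(2,1))
s=robot.get_state();print(s['eef_pos'],s['eef_rot'],s['wrist_force'],s['opening'])
E
```

```text
[0.47949513 0.35310646 0.20198024] [ 3.13814600e+00 -9.40800308e-04  1.64854311e+00] [ 0.33510971  0.18022694 -2.88860387] 0.05376347766087485
```

View pics/w3.png

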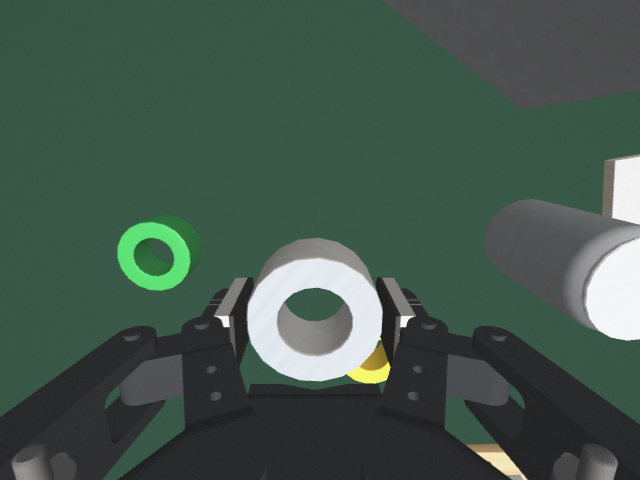

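View pics/s3.png

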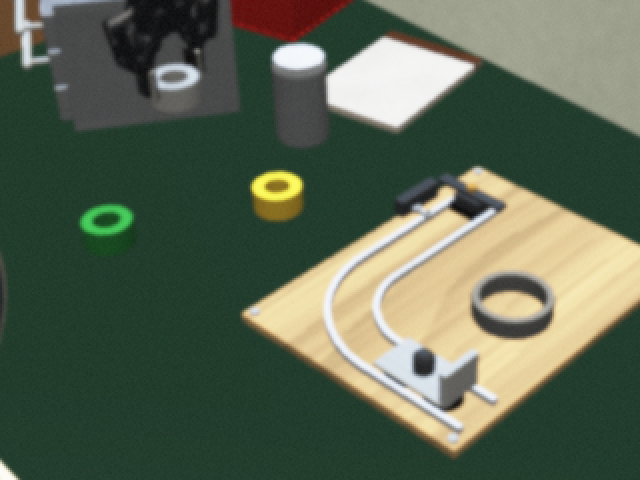

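The bearing is held level, with its top ring centred at (315,319) in the wrist view. The side view shows it hanging straight.

```bash
python3 - <<'E'
from h import *
c=robot.calibration("wrist")
s=robot.get_state();T=Ro.from_euler('xyz',s['eef_rot'])
for z in(.148,.152):
    P=ray("wrist",315,319,z,c);print(P,T.inv().apply(P-s['eef_pos']), proj("wrist",[P+[0,.028,0],P-[0,.028,0],P+[.028,0,0]],c))
print(row(.447,-.084+.0,.2,1.646))
E
```

```text
[0.47977483 0.34985594 0.148     ] [-0.00331321 -0.00015964  0.05397692] [[320.63639087 254.90295736]
 [309.9195953  376.77436735]
 [382.18240281 323.63353887]]
[0.47957661 0.35207673 0.152     ] [-0.00107996 -0.000171    0.04997895] [[320.83071988 252.69304764]
 [309.76224863 378.56371382]
 [384.36385022 323.78399228]]
[-1.7331, -0.2654, 0.0054, 0.0011, -0.0003, 0.0008]
```

Call:
send_rows(targets=[[-0.15,-0.025,0,0,0,0],[-0.33,-0.05,0,0,0,0],[-0.52,-0.08,0,0,0,0],[-0.71,-0.11,0,0,0,0],[-0.88,-0.135,0,0,0,0],[-0.98,-0.15,0,0,0,0],[-0.98,-0.15,0,0,0,0]])

```text
clock: 4.3
eef_pos: [0.4593, 0.103, 0.1999]
eef_rot: [-3.14, 0.0, 1.645]
wrist_force: [-0.1, -0.2, -2.9]
opening: 0.0539
```

```bash
python3 -c "
from h import *
print(row(.447,-.082,.17,1.646))"
```

```text
[-0.7342, -0.1038, 0.1196, -0.0004, 0.0, -0.0003]
```

Call:
send_rows(targets=[[-0.15,-0.02,0,0,0,0],[-0.33,-0.05,0,0,0,0],[-0.5,-0.07,0.05,0,0,0],[-0.66,-0.09,0.1,0,0,0],[-0.734,-0.104,0.12,0,0,0],[-0.734,-0.104,0.12,0,0,0],[-0.734,-0.104,0.12,0,0,0]])

```text
clock: 5.0
eef_pos: [0.4466, -0.0816, 0.169]
eef_rot: [-3.139, -0.001, 1.644]
wrist_force: [0.5, -0.3, -2.3]
opening: 0.054
```

```bash
python3 - <<'E'
from h import *
c=robot.calibration("wrist");im=robot.capture("wrist");cv2.imwrite("pics/w4.png",im[:,:,::-1])
cv2.imwrite("pics/s4.png",robot.capture("side")[180:340,220:420,::-1].repeat(3,0).repeat(3,1))
im=robot.capture("top");cv2.imwrite("pics/t4.png",im[:,:,::-1][220:320,310:430].repeat(5,0).repeat(5,1))
s=robot.get_state();print(s['eef_pos'],s['eef_rot'],s['wrist_force'],s['opening'])
print(proj("wrist",[.4467,-.0837,.054],c),proj("side",[.4467,-.0837,.054]),proj("top",[.4467,-.0837,.054]))
print(row(.447,-.082,.12,1.646))
E
```

```text
[ 0.4471182  -0.08087444  0.16979192] [-3.14026491e+00 -1.64624325e-04  1.64649393e+00] [-0.84196703  1.22410174 -1.88071298] 0.05374642968110772
[[315.65915582 264.92747599]] [[309.02052105 275.70388928]] [[363.1580389  269.37344852]]
[-0.0045, -0.0005, 0.1992, -0.0004, -0.0001, 0.0002]
```

View pics/w4.png

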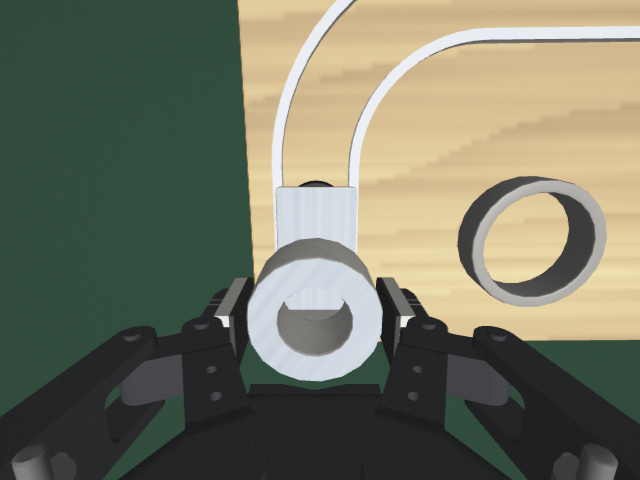

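View pics/s4.png

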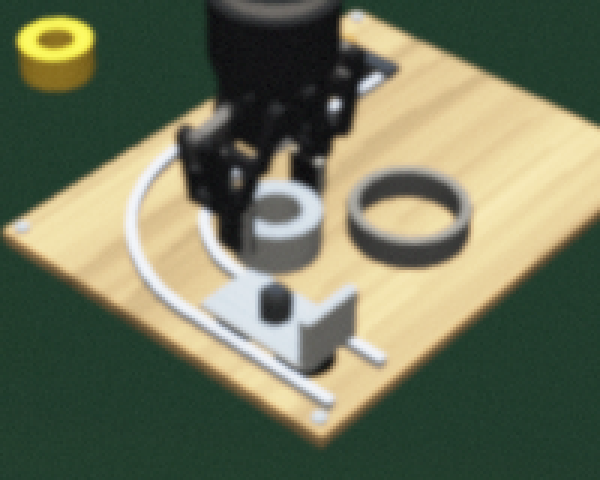

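View pics/t4.png

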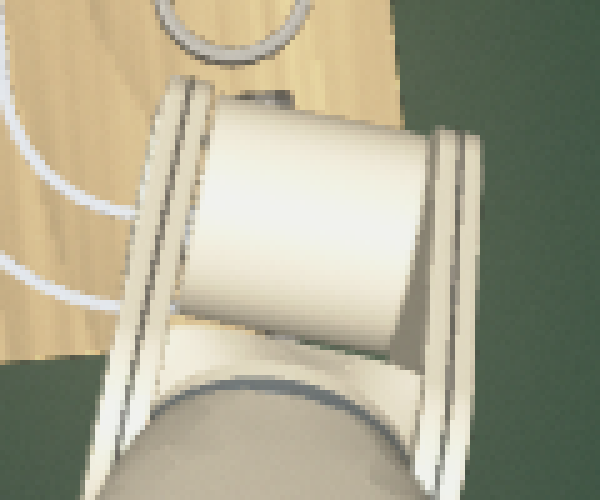

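```bash
python3 - <<'E'
from h import *
c=robot.calibration("wrist")
h=np.array([-np.sin(.0755),np.cos(.0755)])
for u in(277,316,356):
    P=ray("wrist",u,187,.032,c);print(u,P,P[:2]-h*.043)
# side: bearing held & spigot: vertical drop comparision
im=cv2.imread("pics/s4.png")
a=ray("side",220+275/3,180+289/3,.054);b=ray("side",220+285/3,180+209/3,.17-.0517);print("side spigot",a,"bearing top",b,(a-b))
a=ray("top",363.8,269.9,.054);print(a)
E
```

```text
277 [ 0.42041369 -0.04231457  0.032     ] [ 0.42365711 -0.08519207]
316 [ 0.44443425 -0.04047187  0.032     ] [ 0.44767766 -0.08334938]
356 [ 0.46906443 -0.03858241  0.032     ] [ 0.47230785 -0.08145992]
side spigot [ 0.44908554 -0.08829279  0.054     ] bearing top [ 0.45218376 -0.09282342  0.1183    ] [-0.00309822  0.00453062 -0.0643    ]
[ 0.44535115 -0.08530075  0.054     ]
```

Call:
send_rows(targets=[[0,0,0.06,0,0,0],[0,0,0.11,0,0,0],[0,0,0.11,0,0,0],[0,0,0.11,0,0,0]])

```text
clock: 5.55
eef_pos: [0.4469, -0.0804, 0.1421]
eef_rot: [-3.139, -0.0, 1.647]
wrist_force: [0.3, 0.2, -2.0]
opening: 0.0539
```

```bash
python3 - <<'E'
from h import *
c=robot.calibration("wrist");im=robot.capture("wrist");cv2.imwrite("pics/w5.png",im[:,:,::-1][170:400,210:430].repeat(3,0).repeat(3,1)[:600])
cv2.imwrite("pics/s5.png",cv2.resize(robot.capture("side")[210:310,260:385,::-1],None,fx=6,fy=6,interpolation=cv2.INTER_CUBIC))
s=robot.get_state();print(s['eef_pos'],s['eef_rot'],s['wrist_force'],s['opening'])
E
```

```text
[ 0.44732202 -0.0807528   0.14259721] [-3.14069145e+00 -8.37926808e-05  1.64671689e+00] [ 0.30462091  0.05753353 -2.59438952] 0.05385592015996356
```

View pics/w5.png

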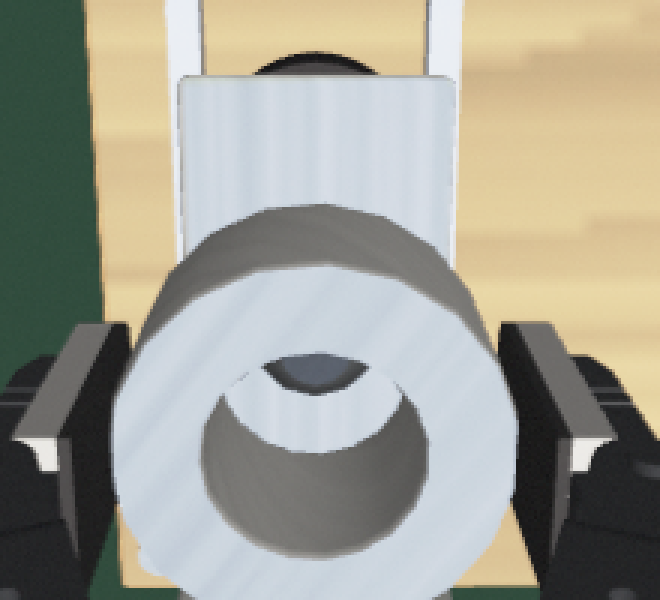

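View pics/s5.png

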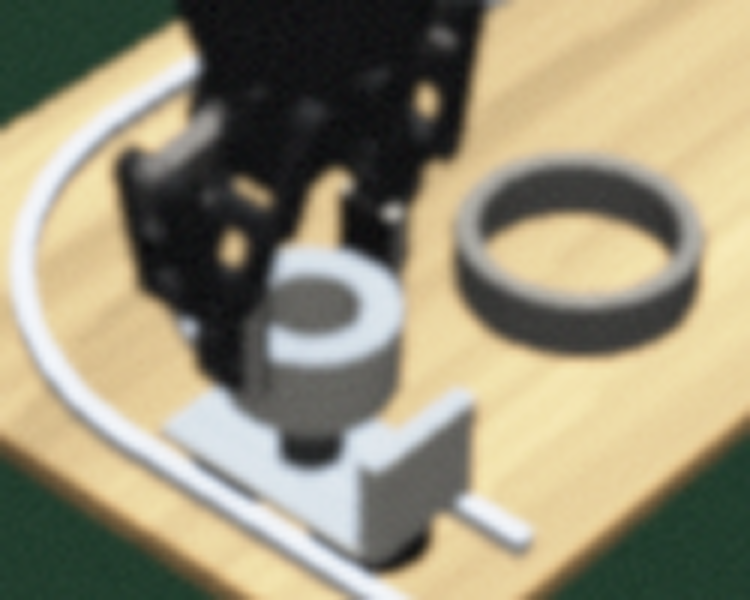

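```bash
python3 - <<'E'
from h import *
c=robot.calibration("wrist");s=robot.get_state();T=Ro.from_euler('xyz',s['eef_rot'])
def t(u,v,z): 
    P=ray("wrist",210+u/3-.33,170+v/3-.33,z,c);return P,T.inv().apply(P-s['eef_pos'])*1e3
for n,u,v,z in[("tip rear",316,394,.054),("tip edge L",262,365,.054),("tip edge R",372,365,.054),("plate front",316,75,.032),("bore bottom-front edge",316,453,.0609),("bore top rear",316,560,.0909),("bore top front",316,352,.0909),("bear bottom front",316,204,.0609)]: print(n,*t(u,v,z))
E
```

```text
tip rear [ 0.44809665 -0.09300062  0.054     ] [-1.22787093e+01 -7.67246018e-02  8.85962847e+01]
tip edge L [ 0.43844118 -0.08828526  0.054     ] [-6.84458857 -9.34672135 88.60509419]
tip edge R [ 0.45725241 -0.08683251  0.054     ] [-6.82281676  9.52049952 88.58809273]
plate front [ 0.44410226 -0.04105717  0.032     ] [ 3.98162356e+01 -9.99898664e-02  1.10600680e+02]
bore bottom-front edge [ 0.44866379 -0.10044005  0.0609    ] [-19.73915447  -0.0817035   81.69566119]
bore top rear [ 0.44860302 -0.10016654  0.0909    ] [-19.4593088   -0.14858633  51.69573262]
bore top front [ 0.44617235 -0.06878588  0.0909    ] [12.01532145 -0.19210464 51.69840919]
bear bottom front [ 0.44530083 -0.05702329  0.0609    ] [23.80761336 -0.14191331 81.69936435]
```

Bore and spigot line up laterally. Fore and aft, the bearing is about 2 mm behind the spigot axis, so I'll correct that while lowering.

Call:
send_rows(targets=[[0.007,0,0,0,0,0],[0.007,0,0.03,0,0,0],[0.007,0,0.06,0,0,0],[0.007,0,0.085,0,0,0],[0.007,0,0.09,0,0,0],[0.007,0,0.09,0,0,0]])

```text
clock: 6.25
eef_pos: [0.4469, -0.079, 0.1196]
eef_rot: [-3.14, -0.0, 1.647]
wrist_force: [-0.2, -0.1, -2.0]
opening: 0.0539
```

Call:
send_rows(targets=[[0,0,0.01,0,0,0],[0,0,0.018,0,0,0],[0,0,0.018,0,0,0]])

```text
clock: 6.55
eef_pos: [0.4468, -0.079, 0.1149]
eef_rot: [-3.139, -0.0, 1.647]
wrist_force: [1.3, 0.2, -2.4]
opening: 0.0536
```

Call:
send_rows(targets=[[0,0,0.006,0,0,0],[0,0,0.006,0,0,0],[0,0,0.006,0,0,0]])

```text
clock: 6.85
eef_pos: [0.447, -0.079, 0.1138]
eef_rot: [-3.14, -0.0, 1.647]
wrist_force: [-1.8, 0.4, 4.5]
opening: 0.054
```

Call:
send_rows(targets=[[0,0,0,0,0,0],[0,0,0,0,0,0],[0,0,0,0,0,0],[0,0,0,0,0,0],[0,0,0,0,0,0]], hand=1)

```text
clock: 7.35
eef_pos: [0.447, -0.079, 0.1137]
eef_rot: [-3.14, -0.0, 1.647]
wrist_force: [-0.4, 0.3, 0.1]
opening: 0.0853
```

Call:
send_rows(targets=[[0,0,-0.12,0,0,0],[0,0,-0.3,0,0,0],[0,0,-0.36,0,0,0],[0,0,-0.36,0,0,0]])

```text
clock: 7.75
eef_pos: [0.4485, -0.0793, 0.206]
eef_rot: [3.138, 0.001, 1.647]
wrist_force: [0.2, -0.7, -1.2]
opening: 0.0854
```

```bash
python3 - <<'E'
from h import *
c=robot.calibration("wrist");im=robot.capture("wrist");cv2.imwrite("pics/w6.png",im[:,:,::-1])
cv2.imwrite("pics/s6.png",cv2.resize(robot.capture("side")[210:310,260:385,::-1],None,fx=6,fy=6,interpolation=cv2.INTER_CUBIC))
s=robot.get_state();print(s['eef_pos'],s['eef_rot'],s['wrist_force'],s['opening'])
h=np.array([-np.sin(.0755),np.cos(.0755)])
for r in robot.regions_of("sled","wrist"):print(r['score'],r['extent'])
for u in range(1):pass
E
```

```text
[ 0.44699297 -0.07898559  0.20363173] [-3.14031521e+00 -1.83368220e-04  1.64667933e+00] [-0.68369868  0.01733718 -0.065921  ] 0.08547148461547609
0.66 [312.4, 250.9, 72.9, 141.6]
```

View pics/w6.png

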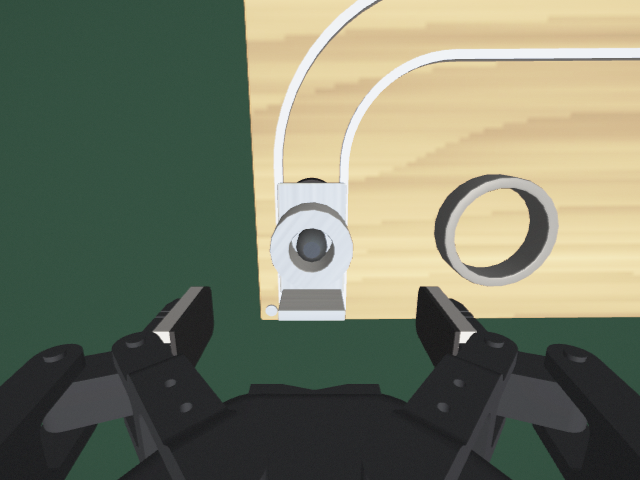

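View pics/s6.png

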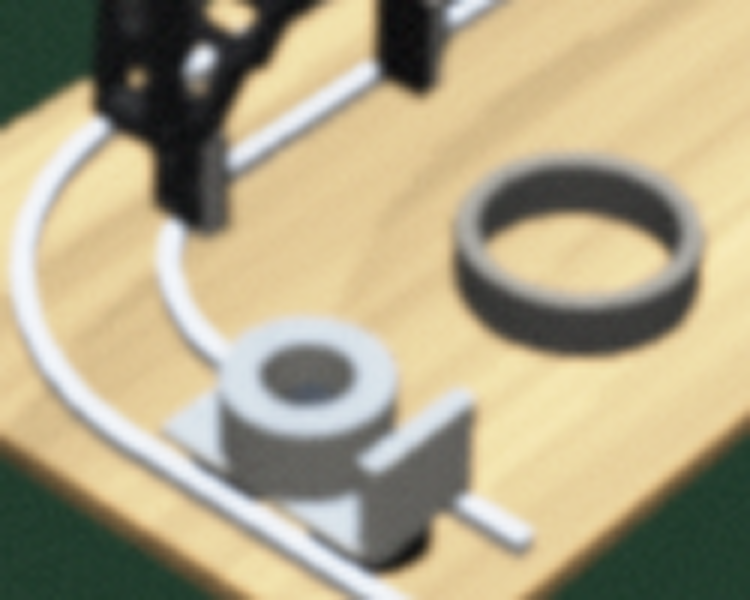

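The bearing sits flat over the spigot, with the spigot at (312,244) centred in the bore. I'll refine the track pose from this arm-referenced view.

```bash
python3 - <<'E'
from fit import *
im=cv2.imread("pics/w6.png");c=robot.calibration("wrist")
hsv=cv2.cvtColor(im,cv2.COLOR_BGR2HSV)
m=(hsv[...,1]<35)&(hsv[...,2]>200);m[180:]=0;m[:,:255]=0
v,u=np.where(m);W=np.array([ray("wrist",a,b,.02,c) for a,b in zip(u,v)])
p0=np.load("track.npy");p,r=fit(W,p0);print(len(u),p,np.median(abs(r)),np.percentile(abs(r),90))
for u,v,z in((312,320.5,.067),(312,182,.032),(312,244,.054)):
  P=ray("wrist",u,v,z,c)
  for q in(p0,p):
    cc,s=np.cos(q[2]),np.sin(q[2]);d=(P[:2]-q[:2])*1e3;print(P,cc*d[0]+s*d[1],-s*d[0]+cc*d[1])
np.save("track_w.npy",p)
E
```

```text
5532 [ 0.53885481 -0.02167982  0.08189412] 1.5586741545166944 2.8063164409384487
[ 0.44804572 -0.1291523   0.067     ] -101.63954197469776 -98.36132964355134
[ 0.44804572 -0.1291523   0.067     ] -99.29627319853822 -99.6838720370117
[ 0.44099035 -0.03934464  0.032     ] -101.89745718769407 -8.277322089949198
[ 0.44099035 -0.03934464  0.032     ] -98.98149839693852 -9.600045219991852
[ 0.44414301 -0.0787035   0.054     ] -101.7240095604514 -47.76186475461021
[ 0.44414301 -0.0787035   0.054     ] -99.05906661458728 -49.084892651486925
```

```bash
cat > path.py <<'E'
from h import *
from scipy.optimize import brentq
p=(np.load("track.npy")+np.load("track_w.npy"))/2
def cl(s): # path length along centreline, 0 at y=0 (bend start)
    if s<0:return np.array([-100,s])
    L=50*np.pi
    if s<L: a=s/100;return np.array([-100*np.cos(a),100*np.sin(a)])
    return np.array([s-L,100.])
def sled(sf): # front runner at path sf
    F=cl(sf);sr=brentq(lambda q:np.hypot(*(F-cl(q)))-50,sf-60,sf-40);B=cl(sr)
    d=(F-B)/50;return (F+B)/2,np.arctan2(d[1],d[0])
def tcp(sf,gap=0,face=11.):
    o,h=sled(sf);u=np.array([np.cos(h),np.sin(h)])
    P=o-u*(47+face+gap)
    c,s=np.cos(p[2]),np.sin(p[2])
    return p[0]+(c*P[0]-s*P[1])/1e3,p[1]+(s*P[0]+c*P[1])/1e3,h+p[2]
def rows(sfs,z=.103,gap=0,face=11.):
    st=robot.get_state();out=[]
    for q in sfs:
        x,y,w=tcp(q,gap,face);r=row(x,y,z,w,st);out.append([round(v,3) for v in r[:3]]+[0,0,round(r[5],4)])
    return out
def where(face=11.):
    "front runner path s as implied by TCP, straight legs/bend via search"
    st=robot.get_state();qs=np.arange(-60,300,.25)
    D=[np.hypot(*(np.array(tcp(q,0,face)[:2])-st['eef_pos'][:2])) for q in qs];i=int(np.argmin(D));return qs[i],D[i]*1e3,st['eef_rot'][2]-tcp(qs[i])[2]
E
python3 - <<'E'
from path import *
x,y,w=tcp(-27,25);print(p,x,y,w);print(row(x,y,.2,w));print(row(x,y,.103,w))
E
```

```text
[ 0.5404137  -0.02254052  0.07871548] 0.4513389668542439 -0.16498592258747422 1.649511808051593
[-0.3447, -0.0071, 0.0119, -0.0009, -0.0002, -0.0009]
[-0.3449, -0.006, 0.3999, -0.0009, -0.0002, -0.0009]
```

Call:
send_rows(targets=[[-0.12,0,0.012,0,0,0],[-0.25,0,0.012,0,0,0],[-0.345,-0.006,0.012,0,0,0],[-0.345,-0.006,0.1,0,0,0],[-0.345,-0.006,0.25,0,0,0],[-0.345,-0.006,0.36,0,0,0],[-0.345,-0.006,0.4,0,0,0],[-0.345,-0.006,0.4,0,0,0]], hand=-1)

```text
clock: 8.7
eef_pos: [0.45, -0.1644, 0.101]
eef_rot: [-3.134, -0.003, 1.647]
wrist_force: [0.6, 0.2, -0.2]
opening: -0.0002
```

```bash
python3 - <<'E'
from path import *
im=robot.capture("wrist");cv2.imwrite("pics/w7.png",im[:,:,::-1])
cv2.imwrite("pics/s7.png",cv2.resize(robot.capture("side")[210:330,260:410,::-1],None,fx=5,fy=5,interpolation=cv2.INTER_CUBIC))
s=robot.get_state();print(s['eef_pos'],s['eef_rot'],s['wrist_force'],s['opening'])
print(where());print(rows([-47,-42,-38,-35,-32,-30]))
E
```

```text
[ 0.45146876 -0.16494713  0.10305848] [-3.13840128e+00 -8.21373267e-04  1.64684080e+00] [ 0.30631211  0.54180204 -0.96918508] 7.758800745448653e-05
(np.float64(-52.0), np.float64(0.13546339440912625), np.float64(-0.002671003628201829))
[[0.02, -0.001, 0.0, 0, 0, -0.0008], [0.04, -0.001, 0.0, 0, 0, -0.0008], [0.056, -0.001, 0.0, 0, 0, -0.0008], [0.068, -0.001, 0.0, 0, 0, -0.0008], [0.08, -0.001, 0.0, 0, 0, -0.0008], [0.088, -0.001, 0.0, 0, 0, -0.0008]]
```

View pics/w7.png

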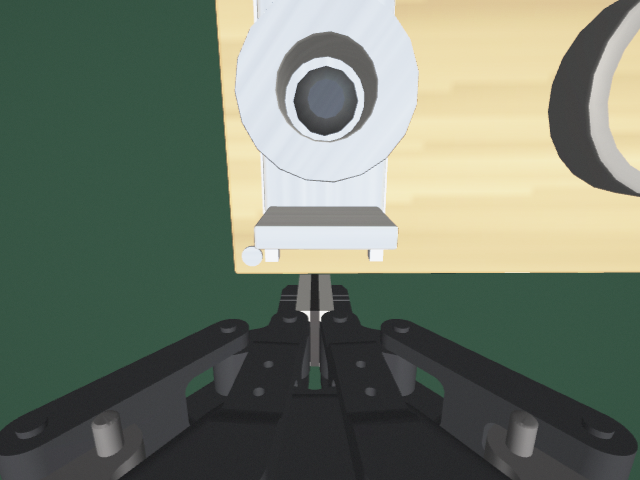

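View pics/s7.png

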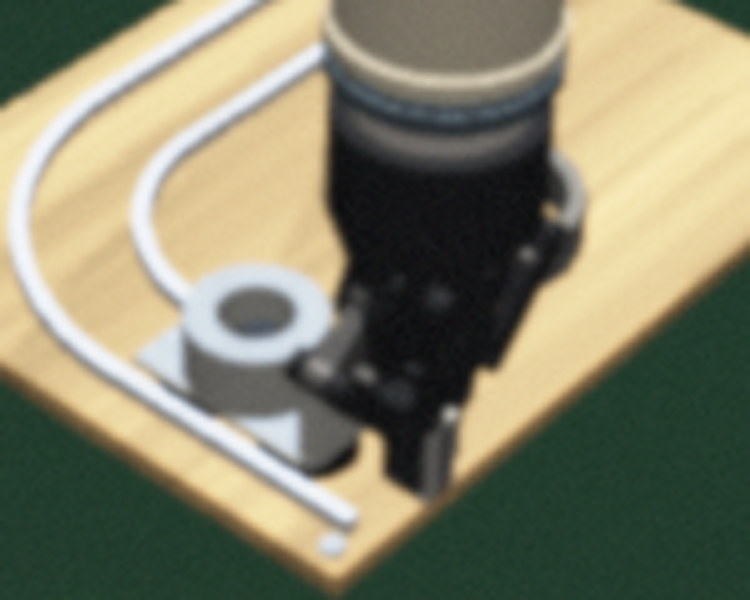

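The push plate is centred at column 326 and the fingers at 314, so the sled is about 3 mm to tool +y of my path. I'll go back to the top-camera fit plus 1 mm and approach.

```bash
sed -i 's|^p=.*|p=np.load("track.npy")+[.001,0,0]|' path.py; python3 - <<'E'
from path import *
print(where());print(rows([-44,-38,-35,-33,-31,-29]))
E
```

```text
(np.float64(-51.25), np.float64(1.9247183664878222), np.float64(0.0005076330459115042))
[[0.029, 0.008, 0.0, 0, 0, 0.0002], [0.053, 0.008, 0.0, 0, 0, 0.0002], [0.065, 0.008, 0.0, 0, 0, 0.0002], [0.073, 0.008, 0.0, 0, 0, 0.0002], [0.081, 0.008, 0.0, 0, 0, 0.0002], [0.089, 0.008, 0.0, 0, 0, 0.0002]]
```

Call:
send_rows(targets=[[0.029,0.008,0,0,0,0],[0.053,0.008,0,0,0,0],[0.065,0.008,0,0,0,0],[0.073,0.008,0,0,0,0],[0.081,0.008,0,0,0,0],[0.081,0.008,0,0,0,0]])

```text
clock: 9.4
eef_pos: [0.4519, -0.1444, 0.1032]
eef_rot: [-3.139, -0.001, 1.647]
wrist_force: [-0.0, 0.2, 0.0]
opening: -0.0002
```

```bash
python3 - <<'E'
from path import *
im=robot.capture("wrist");cv2.imwrite("pics/w8.png",im[:,:,::-1])
s=robot.get_state();print(s['eef_pos'],s['eef_rot'],s['wrist_force'],s['opening'])
q=where();print(q);print(rows(q[0]+np.arange(1,13)*3))
E
```

```text
[ 0.45194705 -0.14452729  0.10316232] [-3.13851158e+00 -7.20721198e-04  1.64712773e+00] [ 0.04028173 -0.6714153  -0.16410641] -5.433311092177277e-06
(np.float64(-31.0), np.float64(0.12860536396969371), np.float64(0.0007945536314295509))
[[0.012, -0.0, 0.001, 0, 0, 0.0003], [0.024, -0.0, 0.001, 0, 0, 0.0003], [0.036, -0.0, 0.001, 0, 0, 0.0003], [0.048, -0.0, 0.001, 0, 0, 0.0003], [0.06, -0.0, 0.001, 0, 0, 0.0003], [0.072, -0.0, 0.001, 0, 0, 0.0003], [0.084, -0.0, 0.001, 0, 0, 0.0003], [0.096, -0.0, 0.001, 0, 0, 0.0003], [0.108, -0.0, 0.001, 0, 0, 0.0003], [0.12, -0.0, 0.001, 0, 0, 0.0003], [0.132, -0.0, 0.001, 0, 0, 0.0004], [0.144, -0.001, 0.001, 0, 0, 0.001]]
```

View pics/w8.png

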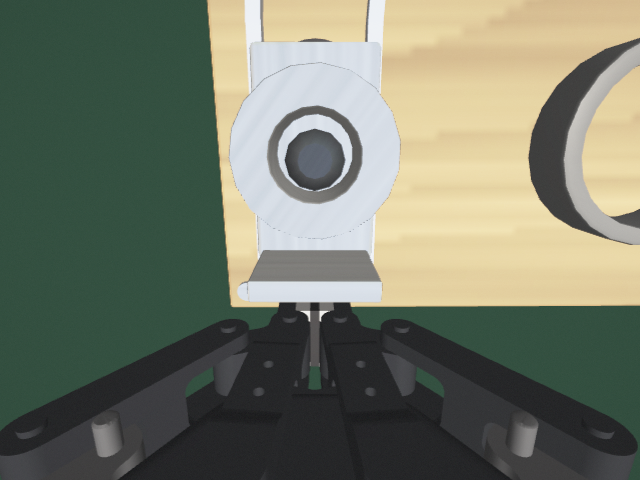

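Call:
send_rows(targets=[[0.012,0,0,0,0,0],[0.02,0,0,0,0,0],[0.028,0,0,0,0,0],[0.036,0,0,0,0,0],[0.048,0,0,0,0,0],[0.06,0,0,0,0,0],[0.072,0,0,0,0,0],[0.084,0,0,0,0,0],[0.096,0,0,0,0,0]])

```text
clock: 10.35
eef_pos: [0.4501, -0.1203, 0.1032]
eef_rot: [-3.139, -0.001, 1.647]
wrist_force: [0.8, -2.1, 0.8]
opening: -0.0002
```

```bash
cat > look.py <<'E'
from path import *
import sys
im=robot.capture("wrist");cv2.imwrite(f"pics/{sys.argv[1]}.png",im[:,:,::-1])
fs=[robot.get_state()['wrist_force'].round(1).tolist()]
print(fs,robot.get_state()['clock'])
face=float(sys.argv[2]);step=float(sys.argv[3]);n=int(sys.argv[4])
q=where(face);print(q)
for r in rows(q[0]+np.arange(1,n+1)*step,face=face):print(r,end=', ')
E
python3 look.py w9 11 3 12
```

```text
[[0.4, -0.0, -0.7]] 10.4
(np.float64(-6.25), np.float64(0.03895256623167848), np.float64(0.0008591531618735715))
[0.012, 0.0, 0.001, 0, 0, 0.0003], [0.024, 0.0, 0.001, 0, 0, 0.0003], [0.036, 0.0, 0.001, 0, 0, 0.0005], [0.048, -0.0, 0.001, 0, 0, 0.0013], [0.06, -0.001, 0.001, 0, 0, 0.0027], [0.072, -0.002, 0.001, 0, 0, 0.0047], [0.084, -0.003, 0.001, 0, 0, 0.0072], [0.096, -0.004, 0.001, 0, 0, 0.0103], [0.108, -0.005, 0.001, 0, 0, 0.0139], [0.12, -0.007, 0.001, 0, 0, 0.0182], [0.132, -0.009, 0.001, 0, 0, 0.0229], [0.144, -0.011, 0.001, 0, 0, 0.0283],
```

View pics/w9.png

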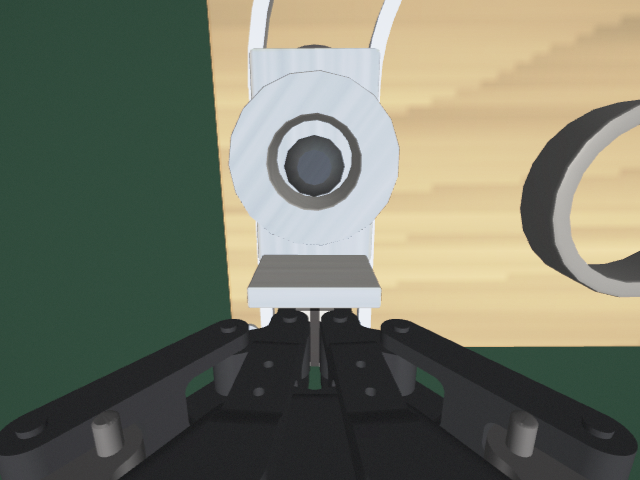

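```bash
python3 - <<'E'
from path import *
c=robot.calibration("wrist")
for u,v,z,o in((314.5,49,.032,43),(314.5,306,.067,-47)):
    P=ray("wrist",u,v,z,c);d=(P[:2]-p[:2])*1e3;cc,s=np.cos(p[2]),np.sin(p[2]);y=-s*d[0]+cc*d[1]-o
    print(cc*d[0]+s*d[1],"origin y",y,"sf",y+25)
E
```

```text
-100.80807459521664 origin y -30.647300069667843 sf -5.647300069667843
-100.56491745508268 origin y -30.552557911807682 sf -5.552557911807682
```

Contact is made with about 2 N of sliding force. The sled is at s = -5.6, which matches the model. I'll push on into the bend.

Call:
send_rows(targets=[[0.012,0,0.001,0,0,0],[0.024,0,0.001,0,0,0],[0.036,0,0.001,0,0,0.0005],[0.048,0,0.001,0,0,0.0013],[0.06,-0.001,0.001,0,0,0.0027],[0.072,-0.002,0.001,0,0,0.0047],[0.084,-0.003,0.001,0,0,0.0072],[0.096,-0.004,0.001,0,0,0.0103]])

```text
clock: 11.2
eef_pos: [0.4471, -0.0959, 0.1029]
eef_rot: [-3.138, -0.001, 1.614]
wrist_force: [0.2, -4.0, 1.4]
opening: -0.0002
```

```bash
python3 look.py w10 11.5 3 12
```

```text
[[0.7, -0.3, 0.1]] 11.25
(np.float64(19.0), np.float64(0.12682253142495623), np.float64(0.003203480979927509))
[0.012, -0.002, -0.001, 0, 0, 0.0049], [0.024, -0.004, -0.001, 0, 0, 0.0094], [0.036, -0.006, -0.001, 0, 0, 0.0144], [0.048, -0.009, -0.001, 0, 0, 0.02], [0.06, -0.012, -0.001, 0, 0, 0.0261], [0.072, -0.015, -0.001, 0, 0, 0.0328], [0.084, -0.019, -0.0, 0, 0, 0.04], [0.096, -0.022, -0.0, 0, 0, 0.0478], [0.109, -0.026, -0.0, 0, 0, 0.0562], [0.121, -0.03, -0.0, 0, 0, 0.0652], [0.134, -0.035, -0.0, 0, 0, 0.0747], [0.147, -0.039, -0.0, 0, 0, 0.0842],
```

View pics/w10.png

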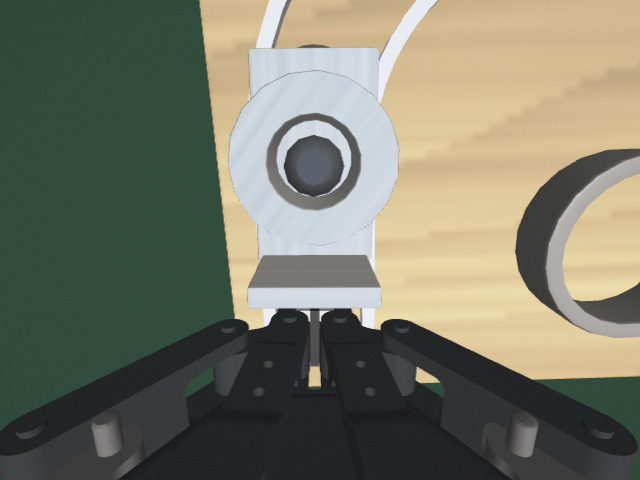

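Sled and fingers stay square and centred, with the plate at column 315. I'll keep going.

Call:
send_rows(targets=[[0.012,-0.002,0,0,0,0.0049],[0.024,-0.004,0,0,0,0.0094],[0.036,-0.006,0,0,0,0.0144],[0.048,-0.009,0,0,0,0.02],[0.06,-0.012,0,0,0,0.0261],[0.072,-0.015,0,0,0,0.0328],[0.084,-0.019,0,0,0,0.04],[0.096,-0.022,0,0,0,0.0478]])

```text
clock: 12.05
eef_pos: [0.44, -0.0715, 0.1028]
eef_rot: [-3.137, -0.001, 1.461]
wrist_force: [0.3, -3.2, 0.6]
opening: -0.0
```

```bash
python3 look.py w11 11.5 3 12
```

```text
[[0.1, -0.5, 0.2]] 12.1
(np.float64(43.75), np.float64(0.22496344196441084), np.float64(0.0034371719161145897))
[0.013, -0.005, -0.001, 0, 0, 0.0096], [0.024, -0.011, -0.001, 0, 0, 0.0187], [0.036, -0.017, -0.001, 0, 0, 0.0283], [0.049, -0.023, -0.001, 0, 0, 0.0378], [0.061, -0.029, -0.001, 0, 0, 0.0473], [0.074, -0.034, -0.001, 0, 0, 0.0569], [0.087, -0.038, -0.001, 0, 0, 0.0664], [0.099, -0.043, -0.001, 0, 0, 0.076], [0.113, -0.046, -0.001, 0, 0, 0.0855], [0.126, -0.05, -0.001, 0, 0, 0.0951], [0.139, -0.053, -0.001, 0, 0, 0.1046], [0.152, -0.056, -0.001, 0, 0, 0.1142],
```

View pics/w11.png

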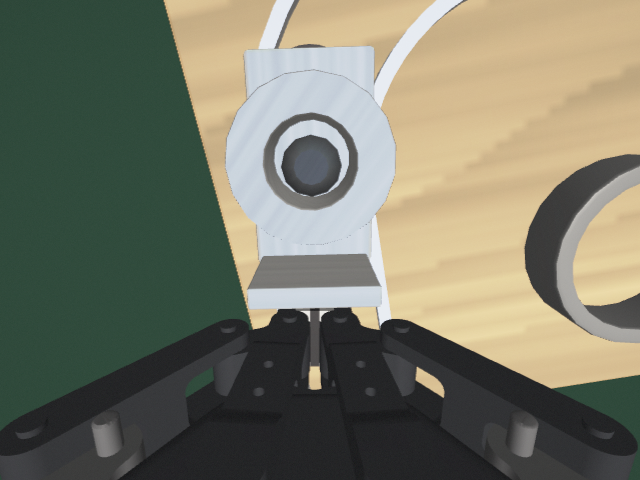

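Call:
send_rows(targets=[[0.013,-0.005,0,0,0,0.009],[0.024,-0.011,0,0,0,0.018],[0.036,-0.017,0,0,0,0.027],[0.049,-0.023,0,0,0,0.037],[0.061,-0.029,0,0,0,0.046],[0.074,-0.034,0,0,0,0.056],[0.087,-0.038,0,0,0,0.066],[0.099,-0.043,0,0,0,0.075]])

```text
clock: 12.9
eef_pos: [0.4315, -0.0451, 0.1028]
eef_rot: [-3.136, 0.0, 1.223]
wrist_force: [-1.5, -2.5, 1.2]
opening: 0.0
```

```bash
python3 look.py w12 11.5 3 12
```

```text
[[-0.0, -0.5, 0.1]] 12.95
(np.float64(68.25), np.float64(0.6019607854899659), np.float64(0.0052364985283064325))
[0.013, -0.005, -0.001, 0, 0, 0.0112], [0.025, -0.011, -0.001, 0, 0, 0.0208], [0.037, -0.017, -0.001, 0, 0, 0.0303], [0.049, -0.023, -0.001, 0, 0, 0.0399], [0.062, -0.028, -0.001, 0, 0, 0.0494], [0.074, -0.033, -0.001, 0, 0, 0.059], [0.087, -0.038, -0.001, 0, 0, 0.0685], [0.1, -0.042, -0.001, 0, 0, 0.0781], [0.113, -0.046, -0.001, 0, 0, 0.0876], [0.126, -0.049, -0.001, 0, 0, 0.0972], [0.14, -0.052, -0.001, 0, 0, 0.1067], [0.153, -0.055, -0.001, 0, 0, 0.1163],
```

View pics/w12.png

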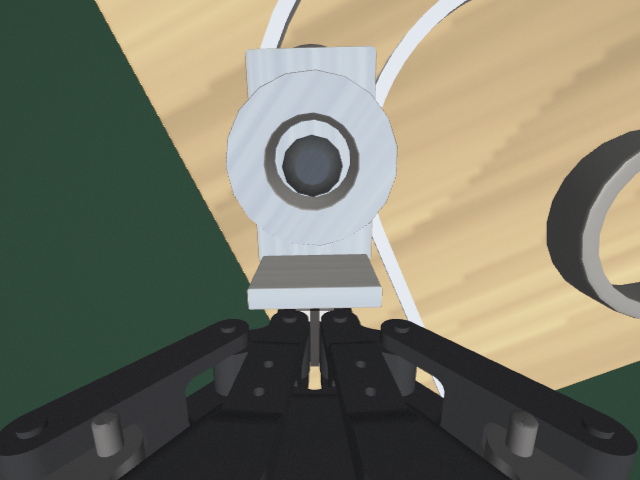

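Steady at about 3 N and still centred. Next push.

Call:
send_rows(targets=[[0.013,-0.005,0,0,0,0.011],[0.025,-0.011,0,0,0,0.021],[0.037,-0.017,0,0,0,0.03],[0.049,-0.023,0,0,0,0.04],[0.062,-0.028,0,0,0,0.049],[0.074,-0.033,0,0,0,0.059],[0.087,-0.038,0,0,0,0.068],[0.1,-0.042,0,0,0,0.078],[0.113,-0.046,0,0,0,0.088]])

```text
clock: 13.85
eef_pos: [0.4295, -0.0142, 0.1027]
eef_rot: [-3.135, 0.003, 0.944]
wrist_force: [-1.0, -3.4, 2.9]
opening: 0.0002
```

```bash
python3 look.py w13 11.5 3 12
```

```text
[[-0.8, -0.3, 0.8]] 13.9
(np.float64(95.5), np.float64(0.6512099676849835), np.float64(-0.0011337568737065373))
[0.013, -0.004, -0.001, 0, 0, 0.0092], [0.025, -0.011, -0.001, 0, 0, 0.0187], [0.037, -0.017, -0.001, 0, 0, 0.0283], [0.049, -0.023, -0.001, 0, 0, 0.0378], [0.061, -0.028, -0.001, 0, 0, 0.0474], [0.074, -0.033, -0.001, 0, 0, 0.0569], [0.087, -0.038, -0.001, 0, 0, 0.0665], [0.1, -0.042, -0.001, 0, 0, 0.076], [0.113, -0.046, -0.001, 0, 0, 0.0856], [0.126, -0.05, -0.001, 0, 0, 0.0951], [0.139, -0.053, -0.001, 0, 0, 0.1047], [0.152, -0.055, -0.001, 0, 0, 0.1142],
```

View pics/w13.png

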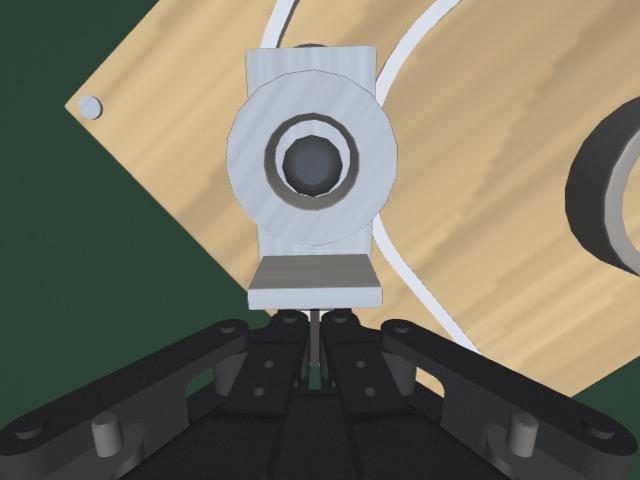

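Call:
send_rows(targets=[[0.013,-0.004,0,0,0,0.009],[0.025,-0.011,0,0,0,0.019],[0.037,-0.017,0,0,0,0.028],[0.049,-0.023,0,0,0,0.038],[0.061,-0.028,0,0,0,0.047],[0.074,-0.033,0,0,0,0.057],[0.087,-0.038,0,0,0,0.066],[0.1,-0.042,0,0,0,0.076],[0.113,-0.046,0,0,0,0.086]])

```text
clock: 14.8
eef_pos: [0.436, 0.0158, 0.1026]
eef_rot: [-3.135, 0.006, 0.672]
wrist_force: [-2.7, -2.5, 3.4]
opening: -0.0
```

```bash
python3 look.py w14 11.5 3 12
```

```text
[[-1.9, 0.0, 0.5]] 14.85
(np.float64(122.75), np.float64(0.6246059554937905), np.float64(-0.0007358584347937347))
[0.013, -0.005, -0.002, 0, 0, 0.0093], [0.025, -0.011, -0.002, 0, 0, 0.0189], [0.037, -0.018, -0.002, 0, 0, 0.0284], [0.05, -0.023, -0.002, 0, 0, 0.038], [0.062, -0.029, -0.002, 0, 0, 0.0475], [0.075, -0.034, -0.002, 0, 0, 0.0571], [0.087, -0.038, -0.002, 0, 0, 0.0666], [0.1, -0.043, -0.002, 0, 0, 0.0762], [0.113, -0.046, -0.002, 0, 0, 0.0857], [0.126, -0.05, -0.002, 0, 0, 0.0953], [0.14, -0.053, -0.002, 0, 0, 0.1048], [0.153, -0.056, -0.002, 0, 0, 0.1143],
```

View pics/w14.png

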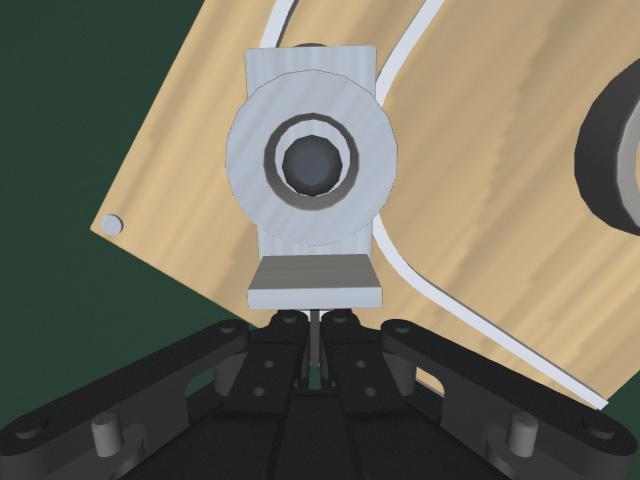

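Call:
send_rows(targets=[[0.013,-0.005,0,0,0,0.009],[0.025,-0.011,0,0,0,0.019],[0.037,-0.018,0,0,0,0.028],[0.05,-0.023,0,0,0,0.038],[0.062,-0.029,0,0,0,0.0475],[0.075,-0.034,0,0,0,0.057],[0.087,-0.038,0,0,0,0.0665],[0.1,-0.043,0,0,0,0.076],[0.113,-0.046,0,0,0,0.0855]])

```text
clock: 15.75
eef_pos: [0.4502, 0.0427, 0.1023]
eef_rot: [-3.136, 0.009, 0.402]
wrist_force: [-2.7, -1.6, 2.7]
opening: 0.0001
```

```bash
python3 look.py w15 11.5 3 12
```

```text
[[-2.1, 0.6, 0.8]] 15.8
(np.float64(149.5), np.float64(0.4459858875836758), np.float64(-0.0032001374705016294))
[0.012, -0.005, -0.003, 0, 0, 0.0085], [0.024, -0.012, -0.003, 0, 0, 0.0181], [0.036, -0.018, -0.003, 0, 0, 0.0276], [0.049, -0.024, -0.003, 0, 0, 0.0366], [0.061, -0.029, -0.003, 0, 0, 0.0451], [0.074, -0.033, -0.003, 0, 0, 0.053], [0.087, -0.037, -0.003, 0, 0, 0.0604], [0.099, -0.04, -0.003, 0, 0, 0.0672], [0.112, -0.042, -0.003, 0, 0, 0.0734], [0.125, -0.044, -0.003, 0, 0, 0.0791], [0.138, -0.046, -0.004, 0, 0, 0.0841], [0.15, -0.046, -0.004, 0, 0, 0.0886],
```

View pics/w15.png

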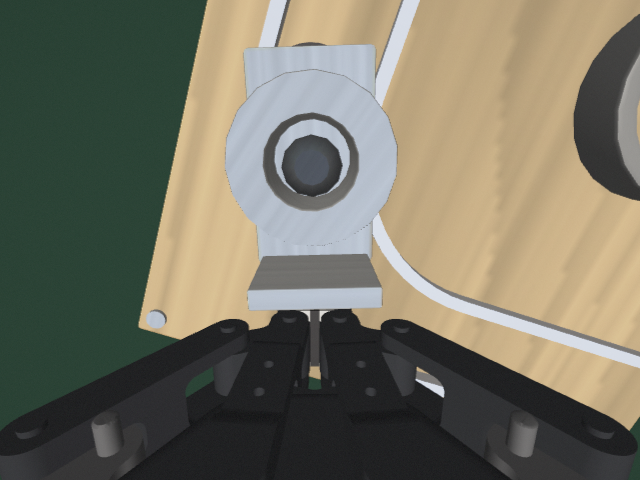

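Call:
send_rows(targets=[[0.012,-0.005,-0.003,0,0,0.0085],[0.024,-0.012,-0.003,0,0,0.018],[0.036,-0.018,-0.003,0,0,0.0276],[0.049,-0.024,-0.003,0,0,0.0366],[0.061,-0.029,-0.003,0,0,0.045],[0.074,-0.033,-0.003,0,0,0.053],[0.087,-0.037,-0.003,0,0,0.0604],[0.099,-0.04,-0.003,0,0,0.0672],[0.112,-0.042,-0.003,0,0,0.0734]])

```text
clock: 16.7
eef_pos: [0.4726, 0.0637, 0.1028]
eef_rot: [-3.138, 0.01, 0.169]
wrist_force: [-1.5, 0.4, -1.4]
opening: -0.0001
```

```bash
python3 look.py w16 11.5 3 12
```

```text
[[-0.7, -0.3, -0.9]] 16.75
(np.float64(177.25), np.float64(0.21754407339788542), np.float64(0.0027595229648465502))
[0.012, -0.005, -0.0, 0, 0, 0.0064], [0.024, -0.009, -0.0, 0, 0, 0.0113], [0.036, -0.013, -0.001, 0, 0, 0.0156], [0.048, -0.016, -0.001, 0, 0, 0.0193], [0.06, -0.018, -0.001, 0, 0, 0.0225], [0.072, -0.019, -0.001, 0, 0, 0.025], [0.085, -0.02, -0.001, 0, 0, 0.027], [0.097, -0.021, -0.001, 0, 0, 0.0284], [0.109, -0.021, -0.001, 0, 0, 0.0292], [0.121, -0.02, -0.001, 0, 0, 0.0295], [0.133, -0.019, -0.001, 0, 0, 0.0295], [0.144, -0.018, -0.001, 0, 0, 0.0295],
```

View pics/w16.png

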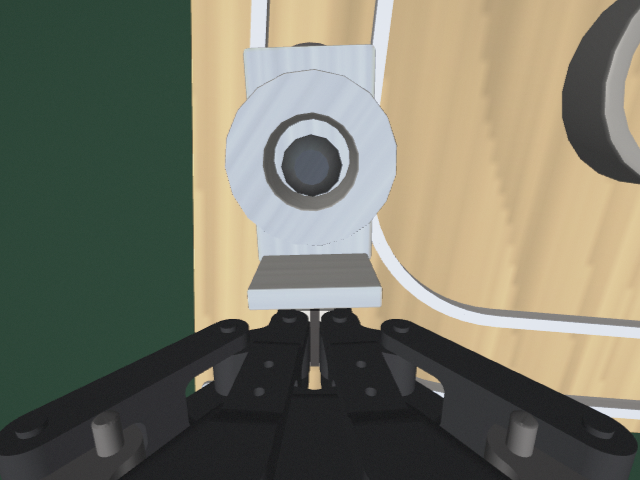

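Call:
send_rows(targets=[[0.012,-0.005,0,0,0,0.0064],[0.024,-0.009,0,0,0,0.0113],[0.036,-0.013,0,0,0,0.0156],[0.048,-0.016,0,0,0,0.0193],[0.06,-0.018,0,0,0,0.0225],[0.072,-0.019,0,0,0,0.025],[0.085,-0.02,0,0,0,0.027],[0.097,-0.021,0,0,0,0.0284],[0.109,-0.021,0,0,0,0.029]])

```text
clock: 17.65
eef_pos: [0.4995, 0.0737, 0.1027]
eef_rot: [-3.139, 0.009, 0.077]
wrist_force: [-3.7, -0.0, 1.6]
opening: -0.0002
```

```bash
python3 look.py w17 11.5 2 12
```

```text
[[-1.3, -1.0, -0.6]] 17.7
(np.float64(205.25), np.float64(0.13048078514032171), np.float64(0.0009525267932331272))
[0.008, 0.0, -0.001, 0, 0, 0.0004], [0.016, 0.0, -0.001, 0, 0, 0.0004], [0.024, 0.0, -0.001, 0, 0, 0.0004], [0.032, 0.0, -0.001, 0, 0, 0.0004], [0.04, 0.0, -0.001, 0, 0, 0.0004], [0.048, 0.001, -0.001, 0, 0, 0.0004], [0.056, 0.001, -0.001, 0, 0, 0.0004], [0.064, 0.001, -0.001, 0, 0, 0.0004], [0.072, 0.001, -0.001, 0, 0, 0.0004], [0.08, 0.001, -0.002, 0, 0, 0.0004], [0.088, 0.001, -0.002, 0, 0, 0.0004], [0.096, 0.001, -0.002, 0, 0, 0.0004],
```

View pics/w17.png

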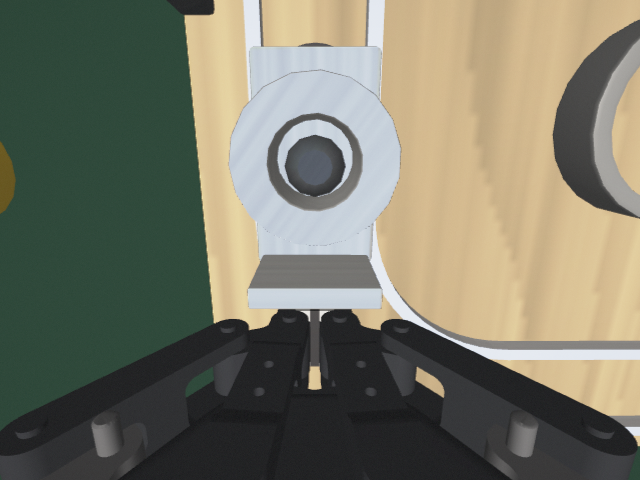

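The sled is square in the last leg at x ≈ 23 mm, and the catch block is just entering the picture at upper left. I'm slowing down.

Call:
send_rows(targets=[[0.008,0,-0.001,0,0,0],[0.016,0,-0.001,0,0,0],[0.024,0,-0.001,0,0,0],[0.032,0,-0.001,0,0,0],[0.04,0,-0.001,0,0,0],[0.048,0,-0.001,0,0,0],[0.056,0,-0.001,0,0,0],[0.064,0,-0.001,0,0,0],[0.072,0,-0.001,0,0,0]])

```text
clock: 18.6
eef_pos: [0.5183, 0.0751, 0.1029]
eef_rot: [-3.139, 0.008, 0.077]
wrist_force: [-1.9, -0.4, -0.1]
opening: 0.0004
```

```bash
python3 look.py w18 11.5 2 2
```

```text
[[-0.8, -0.2, -0.2]] 18.65
(np.float64(223.75), np.float64(0.1713649000188516), np.float64(0.0013164104444476632))
[0.008, 0.001, -0.0, 0, 0, 0.0004], [0.016, 0.001, -0.0, 0, 0, 0.0004],
```

View pics/w18.png

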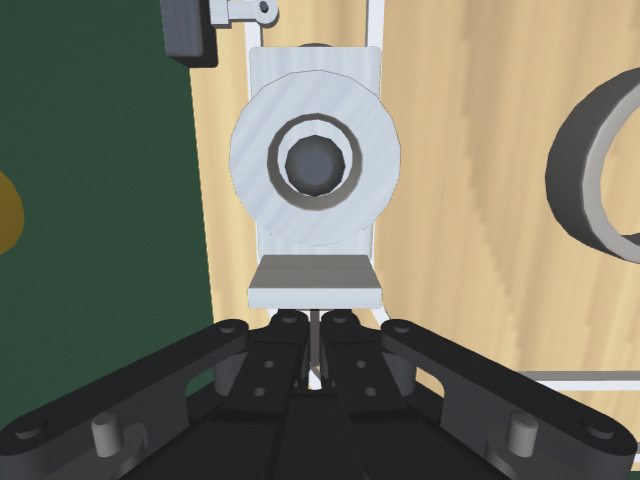

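```bash
python3 - <<'E'
from path import *
c=robot.calibration("wrist")
def L(u,v,z):
    P=ray("wrist",u,v,z,c);d=(P[:2]-p[:2])*1e3;cc,s=np.cos(p[2]),np.sin(p[2]);return cc*d[0]+s*d[1],-s*d[0]+cc*d[1]
for z in(.024,.028,.032):print("roller",z,L(265,10,z))
print("sled front edge",L(315,47,.032),"rear",L(315,307,.067))
E
```

```text
roller 0.024 (np.float64(98.11821901626662), np.float64(120.70788182474864))
roller 0.028 (np.float64(96.83666031412352), np.float64(120.1830415120743))
roller 0.032 (np.float64(95.55510161198032), np.float64(119.65820119940003))
sled front edge (np.float64(83.29833229078773), np.float64(101.18215274701954)) rear (np.float64(-7.012516200287047), np.float64(100.89798195558382))
```

The sled is at x ≈ 40 mm and the roller at x ≈ 97 mm, so catch contact should come near 55 mm and home near 85 mm. I'll push up to the catch in small steps.

Call:
send_rows(targets=[[0.008,0.001,0,0,0,0],[0.016,0.001,0,0,0,0],[0.024,0.001,0,0,0,0],[0.032,0.001,0,0,0,0],[0.04,0.001,0,0,0,0],[0.046,0.001,0,0,0,0],[0.052,0.001,0,0,0,0]])

```text
clock: 19.35
eef_pos: [0.5318, 0.0759, 0.1029]
eef_rot: [-3.139, 0.007, 0.077]
wrist_force: [-3.1, -0.3, 2.3]
opening: -0.0
```

Call:
send_rows(targets=[[0.005,0,0,0,0,0],[0.01,0,0,0,0,0],[0.015,0,0,0,0,0],[0.02,0,0,0,0,0]])

```text
clock: 19.75
eef_pos: [0.536, 0.0762, 0.1029]
eef_rot: [-3.139, 0.009, 0.077]
wrist_force: [-7.4, -0.7, 6.3]
opening: 0.0001
```

```bash
python3 look.py w19 11.5 1 4
```

```text
[[-5.4, -0.0, 5.0]] 19.8
(np.float64(241.25), np.float64(0.12181795092500333), np.float64(0.0012373008128383767))
[0.004, -0.0, -0.001, 0, 0, 0.0004], [0.008, -0.0, -0.001, 0, 0, 0.0004], [0.012, -0.0, -0.001, 0, 0, 0.0004], [0.016, -0.0, -0.001, 0, 0, 0.0004],
```

View pics/w19.png

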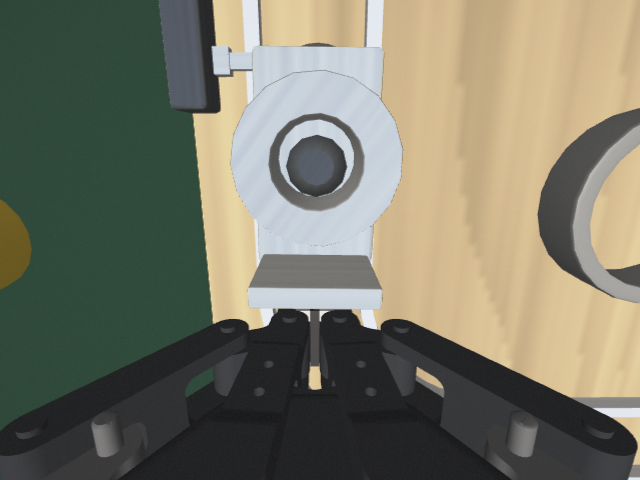

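The catch is engaged at about 7 N, as expected. I'll continue in small steps.

Call:
send_rows(targets=[[0.005,0,-0.001,0,0,0],[0.01,0,-0.002,0,0,0],[0.015,0,-0.002,0,0,0],[0.02,0,-0.003,0,0,0]])

```text
clock: 20.2
eef_pos: [0.54, 0.0765, 0.1031]
eef_rot: [-3.139, 0.012, 0.077]
wrist_force: [-5.4, -0.5, 0.5]
opening: -0.0
```

Call:
send_rows(targets=[[0.005,0,0,0,0,0],[0.01,0,0,0,0,0],[0.015,0,0,0,0,0]])

```text
clock: 20.5
eef_pos: [0.5426, 0.0767, 0.1028]
eef_rot: [-3.139, 0.015, 0.077]
wrist_force: [-6.6, -0.6, 3.5]
opening: -0.0
```

Call:
send_rows(targets=[[0.005,0,-0.001,0,-0.002,0],[0.01,0,-0.002,0,-0.003,0],[0.015,0,-0.002,0,-0.003,0]])

```text
clock: 20.8
eef_pos: [0.5455, 0.0769, 0.1029]
eef_rot: [-3.139, 0.026, 0.077]
wrist_force: [-5.8, -0.3, 3.0]
opening: 0.0
```

Call:
send_rows(targets=[[0.005,0,-0.001,0,0,0],[0.01,0,-0.001,0,0,0],[0.015,0,-0.002,0,0,0]])

```text
clock: 21.1
eef_pos: [0.5484, 0.0772, 0.103]
eef_rot: [-3.139, 0.028, 0.077]
wrist_force: [-4.4, -0.2, -0.8]
opening: -0.0001
```

```bash
python3 look.py w20 11.5 1 1
```

```text
[[-2.9, -0.2, 0.2]] 21.15
(np.float64(254.0), np.float64(0.09462238110775648), np.float64(0.0012079196951340354))
[0.004, -0.0, 0.0, 0, 0, 0.0004],
```

View pics/w20.png

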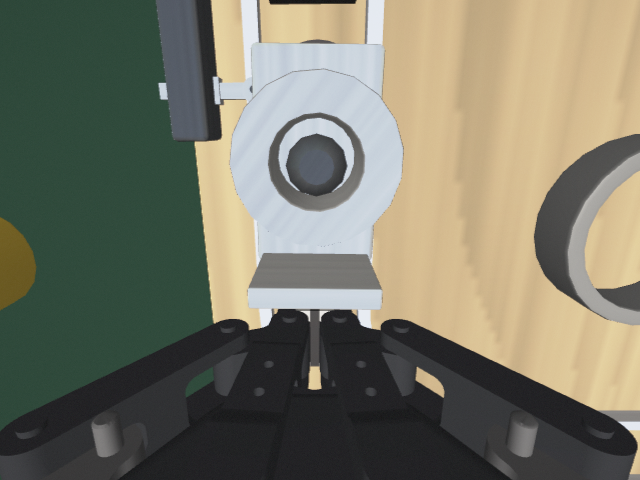

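The roller is at about its peak, at (250,90), and the force is falling. I'll bring the tool upright again, which moves the tips forward 2 mm, then continue.

Call:
send_rows(targets=[[0,0,0,0,0.003,0],[0,0,0,0,0.005,0],[0,0,0,0,0.008,0]])

```text
clock: 21.45
eef_pos: [0.5485, 0.0772, 0.1028]
eef_rot: [-3.139, 0.003, 0.077]
wrist_force: [-4.6, -0.4, -0.7]
opening: -0.0004
```

Call:
send_rows(targets=[[0.004,0,0,0,0,0],[0.008,0,0,0,0,0],[0.012,0,0,0,0,0]])

```text
clock: 21.75
eef_pos: [0.5518, 0.0775, 0.1028]
eef_rot: [-3.139, 0.002, 0.077]
wrist_force: [-4.5, -0.2, -1.2]
opening: 0.0001
```

```bash
python3 look.py w21 11.5 1 1
```

```text
[[-2.9, 0.5, -2.2]] 21.8
(np.float64(257.25), np.float64(0.11511051056495879), np.float64(0.0010521374889554125))
[0.004, -0.0, -0.001, 0, 0, 0.0003],
```

View pics/w21.png

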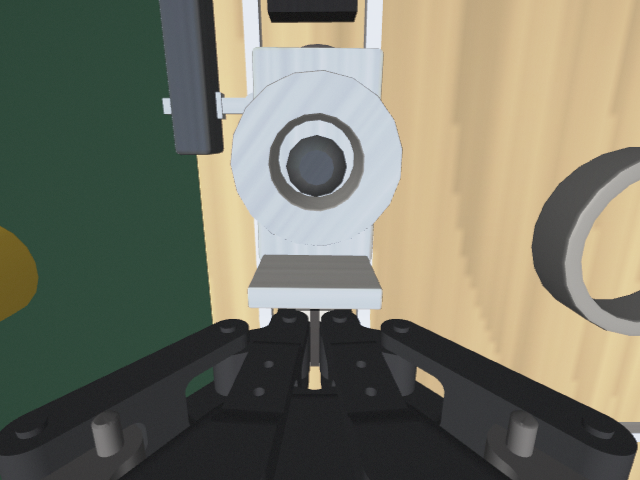

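Call:
send_rows(targets=[[0.004,0,0,0,0,0],[0.008,0,0,0,0,0],[0.012,0,0,0,0,0]])

```text
clock: 22.1
eef_pos: [0.5553, 0.0777, 0.1029]
eef_rot: [-3.139, 0.001, 0.077]
wrist_force: [-2.2, 0.1, -2.3]
opening: 0.0
```

Call:
send_rows(targets=[[0.004,0,0,0,0,0],[0.008,0,0,0,0,0],[0.012,0,0,0,0,0]])

```text
clock: 22.4
eef_pos: [0.5586, 0.078, 0.1029]
eef_rot: [-3.139, 0.001, 0.077]
wrist_force: [-1.6, -0.1, -1.3]
opening: 0.0002
```

```bash
python3 look.py w22 11.5 1 1
```

```text
[[-1.7, 0.3, -1.7]] 22.45
(np.float64(264.25), np.float64(0.14326630199197782), np.float64(0.0010779538150933743))
[0.004, -0.0, 0.0, 0, 0, 0.0003],
```

View pics/w22.png

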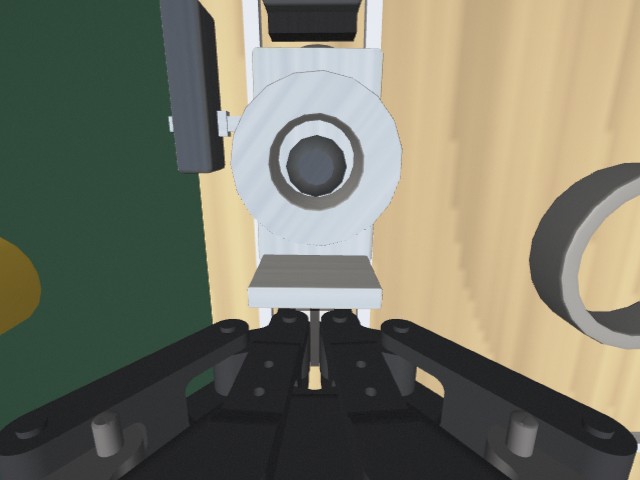

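The runner is past the roller and nearly touching the buffer, which is at row 40. The force has dropped to 1.6 N. I'll creep on and feel for the buffer.

Call:
send_rows(targets=[[0.003,0,0,0,0,0],[0.006,0,0,0,0,0],[0.006,0,0,0,0,0]])

```text
clock: 22.75
eef_pos: [0.5608, 0.0782, 0.1031]
eef_rot: [-3.139, -0.0, 0.077]
wrist_force: [-1.4, 0.1, -1.0]
opening: -0.0
```

Call:
send_rows(targets=[[0.003,0,0,0,0,0],[0.006,0,0,0,0,0],[0.006,0,0,0,0,0]])

```text
clock: 23.05
eef_pos: [0.5625, 0.0783, 0.1032]
eef_rot: [-3.139, -0.001, 0.077]
wrist_force: [-1.4, 1.1, -1.2]
opening: 0.0003
```

```bash
python3 look.py w23 11.5 1 1
```

```text
[[-0.6, -0.0, -0.7]] 23.1
(np.float64(267.75), np.float64(0.07725888722006607), np.float64(0.001114813598545289))
[0.004, -0.0, 0.001, 0, 0, 0.0004],
```

View pics/w23.png

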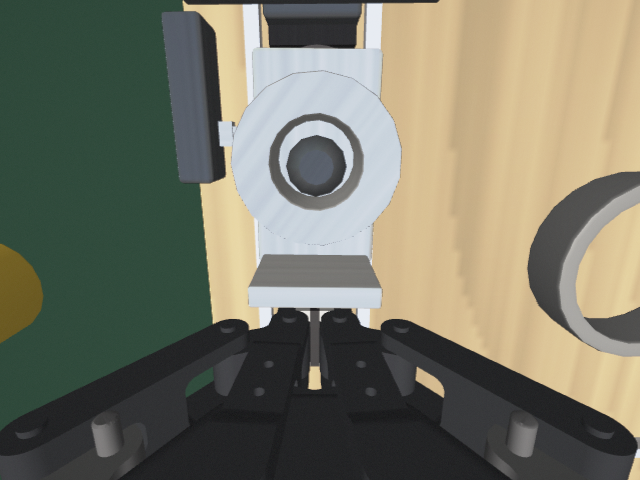

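Call:
send_rows(targets=[[0.002,0,0,0,0,0],[0.004,0,0,0,0,0],[0.004,0,0,0,0,0]])

```text
clock: 23.4
eef_pos: [0.5633, 0.0783, 0.1032]
eef_rot: [-3.139, -0.0, 0.077]
wrist_force: [-3.0, 0.1, 0.0]
opening: 0.0003
```

Call:
send_rows(targets=[[0.002,0,0,0,0,0],[0.004,0,0,0,0,0],[0.004,0,0,0,0,0]])

```text
clock: 23.7
eef_pos: [0.564, 0.0784, 0.1032]
eef_rot: [-3.139, 0.0, 0.077]
wrist_force: [-5.1, -0.2, 1.7]
opening: 0.0001
```

```bash
python3 look.py w24 11.5 1 1
```

```text
[[-5.0, 0.8, 2.7]] 23.75
(np.float64(269.25), np.float64(0.08613593638787924), np.float64(0.0010634429737319817))
[0.004, -0.0, 0.001, 0, 0, 0.0003],
```

View pics/w24.png

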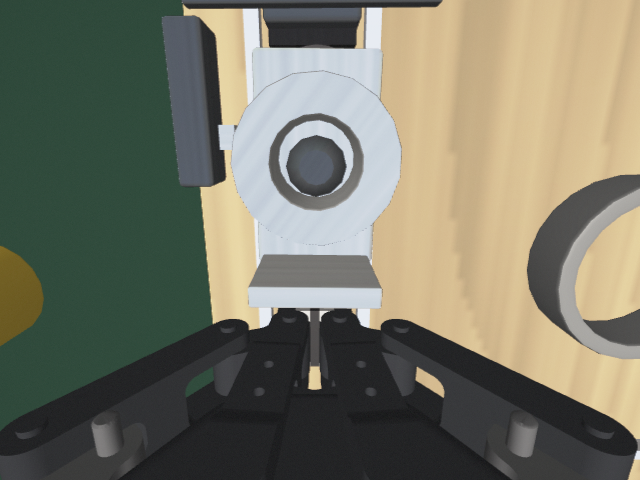

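The force rose from 1.4 to 3.0 to 5.1 N over about 1.5 mm, so the buffer is met. I'll back straight off and check.

Call:
send_rows(targets=[[-0.008,0,0,0,0,0],[-0.02,0,0,0,0,0],[-0.04,0,0,0,0,0],[-0.08,0,0,0,0,0],[-0.12,0,0,0,0,0],[-0.12,0,0,0,0,0]])

```text
clock: 24.35
eef_pos: [0.532, 0.0759, 0.103]
eef_rot: [-3.139, 0.003, 0.077]
wrist_force: [0.2, 0.4, 0.4]
opening: -0.0001
```

```bash
python3 - <<'E'
from path import *
c=robot.calibration("wrist");im=robot.capture("wrist");cv2.imwrite("pics/w25.png",im[:,:,::-1])
s=robot.get_state();print(s['eef_pos'],s['wrist_force'],s['clock'])
E
```

```text
[0.53310586 0.07602536 0.10319452] [ 0.83687141 -1.10798286  0.19007718] 24.4
```

View pics/w25.png

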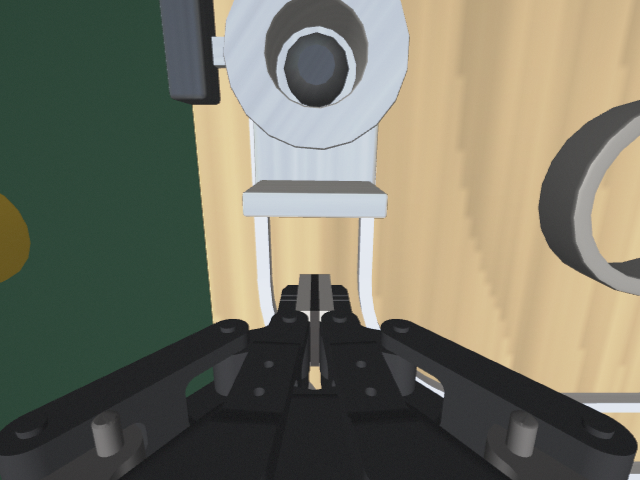

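Call:
send_rows(targets=[[0,0,-0.1,0,0,0],[0,0,-0.25,0,0,0],[0.05,0,-0.4,0,0,0],[0.15,0,-0.4,0,0,0],[0.2,0,-0.4,0,0,0],[0.2,0,-0.4,0,0,0]])

```text
clock: 25.0
eef_pos: [0.5843, 0.0797, 0.2029]
eef_rot: [-3.139, 0.0, 0.077]
wrist_force: [-0.4, -0.5, 0.3]
opening: -0.0001
```

```bash
python3 - <<'E'
from path import *
c=robot.calibration("wrist");im=robot.capture("wrist");cv2.imwrite("pics/w26.png",im[:,:,::-1])
cv2.imwrite("pics/s26.png",cv2.resize(robot.capture("side")[160:280,230:380,::-1],None,fx=5,fy=5,interpolation=cv2.INTER_CUBIC))
s=robot.get_state();print(s['eef_pos'],s['wrist_force'],s['clock'])
E
```

```text
[0.58184256 0.07941007 0.20169919] [-0.35937261 -0.30011203 -0.76825004] 25.1
```

View pics/w26.png

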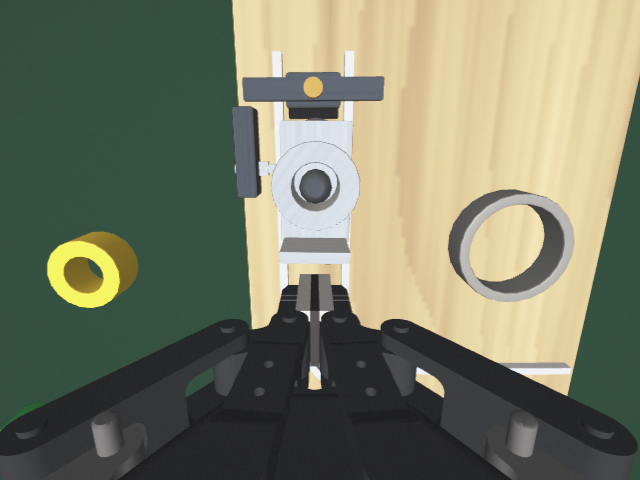

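View pics/s26.png

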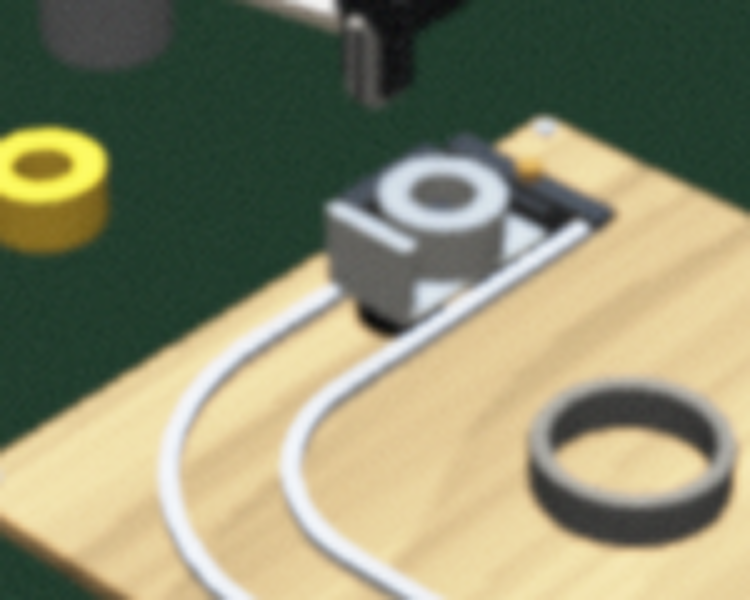

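```bash
python3 - <<'E'
from path import *
c=robot.calibration("wrist")
def L(u,v,z):
    P=ray("wrist",u,v,z,c);d=(P[:2]-p[:2])*1e3;cc,s=np.cos(p[2]),np.sin(p[2]);return np.round((cc*d[0]+s*d[1],-s*d[0]+cc*d[1]),1)
print("front",L(316,121,.032),"rear",L(315,263.5,.067),"rod",L(265,169,.024),L(265,169,.028),"buffer",L(313,118,.025),"spigot",L(315,186,.054))
im=cv2.imread("pics/w26.png");cv2.imwrite("pics/z26.png",cv2.resize(im[60:280,220:400],None,fx=3.3,fy=2.7,interpolation=cv2.INTER_CUBIC))
im=cv2.imread("pics/w18.png")
E
```

```text
front [125.3 100. ] rear [ 35.9 100.4] rod [ 92.6 136.8] [ 92.9 136.3] buffer [127.6 102.1] spigot [ 84.2 100.6]
```

View pics/z26.png

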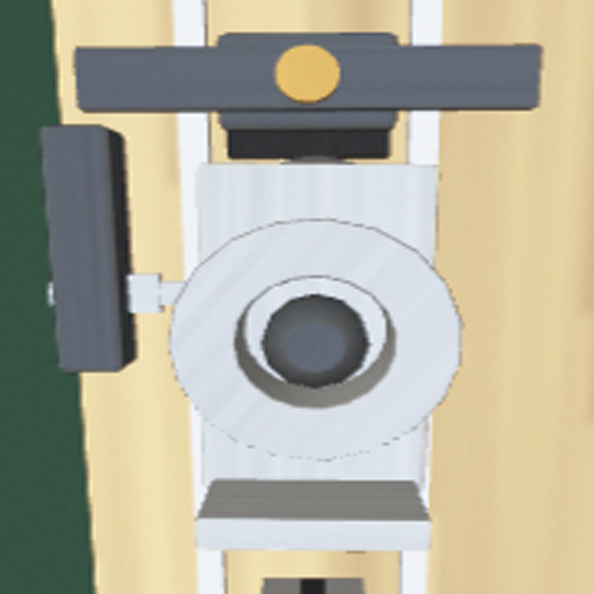

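```bash
python3 - <<'E'
from path import *
c=robot.calibration("wrist");s=robot.get_state();Rw=Ro.from_rotvec(c['rvec'].ravel());Tn=Ro.from_euler('xyz',s['eef_rot'])
off=Tn.inv().apply(-Rw.inv().apply(c['tvec'].ravel())-s['eef_pos']);Rct=Rw*Tn
def cal(pos,rot):
    T=Ro.from_euler('xyz',rot);R=Rct*T.inv();o=np.array(pos)+T.apply(off)
    return dict(camera_matrix=c['camera_matrix'],rvec=R.as_rotvec(),tvec=-R.apply(o))
def L(u,v,z,c):
    P=ray("wrist",u,v,z,c);d=(P[:2]-p[:2])*1e3;cc,s=np.cos(p[2]),np.sin(p[2]);return np.round((cc*d[0]+s*d[1],-s*d[0]+cc*d[1]),1)
C={18:([.5183,.0751,.1029],[-3.139,.008,.077]),19:([.536,.0762,.1029],[-3.139,.009,.077]),20:([.5484,.0772,.103],[-3.139,.028,.077]),22:([.5586,.078,.1029],[-3.139,.001,.077]),24:([.564,.0784,.1032],[-3.139,0,.077])}
for k,(u,v) in {18:(229,10),19:(231,60),20:(221,90),22:(229,123),24:(235,136)}.items():
    print(k,"collar",L(u,v,.025,cal(*C[k])),"rear",L(315,307,.067,cal(*C[k])),"front",L(316,47.5,.032,cal(*C[k])))
print("now",L(268.5,168.5,.025,c))
t=[]
for k in(18,19,20,22,24):
    im=cv2.imread(f"pics/w{k}.png");y={18:10,19:60,20:90,22:123,24:136}[k]
    a=im[max(0,y-20):y+20,150:270];a=cv2.copyMakeBorder(a,40-a.shape[0],0,0,0,cv2.BORDER_CONSTANT);t.append(cv2.resize(a,None,fx=3,fy=3))
im=cv2.imread("pics/w26.png")[149:189,225:300];a=cv2.resize(im,(225*120//120,120));a=cv2.copyMakeBorder(a,0,0,0,360-a.shape[1],cv2.BORDER_CONSTANT);t.append(a)
cv2.imwrite("pics/cmp.png",np.vstack(t)[:, :][:720] if 0 else np.hstack([np.vstack(t[:3]),np.vstack(t[3:])]))
E
```

```text
18 collar [ 97.2 134.5] rear [ -7.4 100.9] front [ 82.6 100.8]
19 collar [ 97.3 134.6] rear [ 10.3 100.6] front [100.3 100.5]
20 collar [ 97. 139.] rear [ 22.1 100.7] front [111.  100.6]
22 collar [ 96.7 137.2] rear [ 33.2 100.7] front [123.7 100.6]
24 collar [ 96.9 135. ] rear [ 38.5 100.7] front [129.3 100.6]
now [ 93.  134.2]
```

View pics/cmp.png

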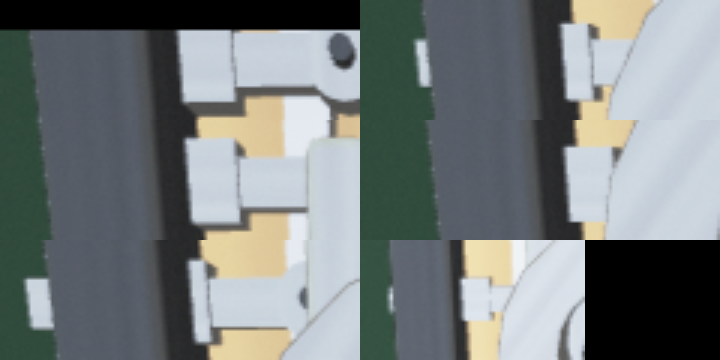

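Call:
send_rows(targets=[[0,0,-0.02,0,0,0],[0,0,-0.02,0,0,0],[0,0,-0.02,0,0,0],[0,0,-0.02,0,0,0]])

```text
clock: 25.5
eef_pos: [0.5816, 0.0794, 0.2066]
eef_rot: [-3.139, 0.005, 0.077]
wrist_force: [-0.6, -0.1, 0.1]
opening: 0.0001
```

```bash
python3 - <<'E'
from path import *
c=robot.calibration("wrist");im=robot.capture("wrist");cv2.imwrite("pics/z27.png",cv2.resize(im[60:280,220:400,::-1],None,fx=3.3,fy=2.7,interpolation=cv2.INTER_CUBIC))
def L(u,v,z):
    P=ray("wrist",u,v,z,c);d=(P[:2]-p[:2])*1e3;cc,s=np.cos(p[2]),np.sin(p[2]);return np.round((cc*d[0]+s*d[1],-s*d[0]+cc*d[1]),1)
print(robot.get_state()['eef_pos'])
t=robot.capture("top");
for q,z in dict(tape=.036,mug=.095,can=.11,screwdriver=.02).items():
    r=robot.regions_of(q,"top");print(q,[(round(x['score'],2),np.round(x['extent'],1)) for x in r[:2]])
# map helper
import pickle;pickle.dump(c,open('c27.pkl','wb'))
E
```

```text
[0.58168326 0.07940983 0.20665134]
tape [(0.76, array([357.6, 216.1,  32.1,  28.1]))]
mug [(0.89, array([501. , 273.2,  39.5,  45.6]))]
can [(0.84, array([191.2, 189.1,  37.3,  28.1])), (0.45, array([499.7, 273.4,  39. ,  44.5]))]
screwdriver []
```

View pics/z27.png

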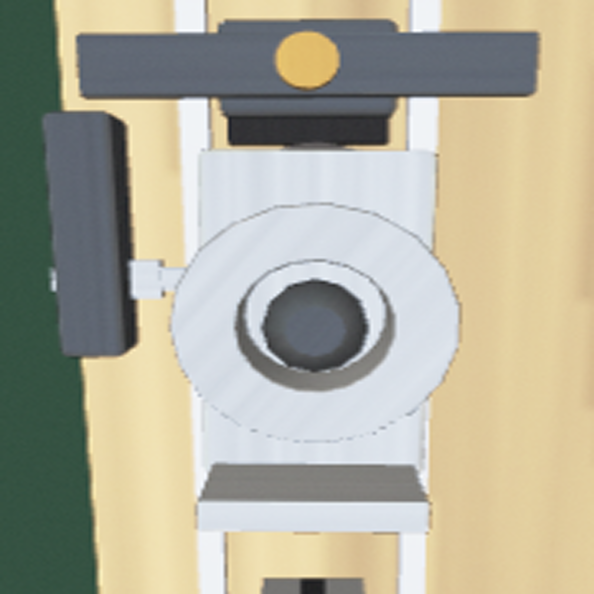

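```bash
python3 - <<'E'
from path import *
import pickle;c=pickle.load(open('c27.pkl','rb'))
def L(u,v,z):
    P=ray("wrist",u,v,z,c);d=(P[:2]-p[:2])*1e3;cc,s=np.cos(p[2]),np.sin(p[2]);return np.round((cc*d[0]+s*d[1],-s*d[0]+cc*d[1]),1)
X=lambda x,y:(220+x/3.3-.35,60+y/2.7-.35)
print("rod/collar",L(*X(163,278),.025),"front",L(*X(316,150),.032),"rear",L(*X(315,531),.067),"fl",L(*X(200,152),.032),"fr",L(*X(433,152),.032), "spigot",L(*X(315,325),.054))
E
```

```text
rod/collar [ 96.6 134.3] front [129.  100.4] rear [ 38.8 100.4] fl [128.5 124.6] fr [128.5  76.1] spigot [ 87.2 100.5]
```

The sled has not moved since the push ended: front edge at 129.0 mm against 129.3, rear at 38.8 against 38.5. The catch collar is at 134.3 mm, its "out" position, compared with 139 at the peak. The bearing is flat and nothing is touching, so I'm handing in.

```bash
python3 -c "
from h import *
print(robot.hand_in())"
```

```text
the job is handed in; nothing more can be done
None
```

The bearing is seated flat over the spigot and the sled is pushed round the bend to the stop. I handed the job in at about 26 s of the 72 s. The hand-in reports no verdict.

**Push:** Wrist readings between steps were about 2–5 N along the track and peaked near 7 N at the catch. The force then dropped to 1.4 N and rose to 5 N over the last 1.5 mm as the buffer was squeezed.

**Last checks:**
- **Position:** After I backed off, the sled stayed at track x ≈ 86 mm, y ≈ 100 mm, square to the leg. It did not spring back by any amount I could measure.
- **Catch:** It came back to about its "out" position in the images, after being pushed in about 4.5 mm as the runner passed.
- **Bearing:** It lies flat and centred on the spigot.
- **Bystanders:** The tape, mug and can are where they were, within 2 pixels in the top view.

**Disagreed or not confirmed:**
- The top and wrist cameras gave track poses about 3 mm apart. I used the top one plus 1 mm, and it fitted throughout the push.
- One wrist picture taken while the arm was still settling read about 3–4 mm short. A repeat at rest agreed with the earlier readings.
- The buffer squeeze is inferred from force and position. It is too small to see in the pictures.
- The network missed the screwdriver in the last top picture, so I have no final check on it. The arm never went near it.

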